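# Gauge the heating-bath adapter blocks

### The job

Take the stepped pin gauge from its stand and try it as far as it will go in the bore of each block in the row, one after the other from left to right as the robot sees them, then put the gauge back end-down in its stand. A block is right only if the thin pin enters and the step stops at the mouth: put every block that is too tight or too wide on the floor of the grey tray, then take the straightedge and with it push all the right blocks together in one group up against the stop rail. Finally lay the straightedge back on its foot on the bench in front of the plate, and leave the bottle, tape and green rack where they are.

Things in the scene. Friction and masses are not known exactly. Their poses are not given: they have to be found in the camera images.
- block_a: one of the plain aluminium blocks, 50 x 50 x 50 mm, 0.2 kg, all alike outside, with a round bore right through from top to bottom on its centre line; the bore may be right, too tight or too wide (try it). Origin at the centre of the underside, z up, x and y square to its sides. Stands in one of the three left places of the row of six.
- block_b: one of the plain aluminium blocks, 50 x 50 x 50 mm, 0.2 kg, all alike outside, with a round bore right through from top to bottom on its centre line; the bore may be right, too tight or too wide (try it). Origin at the centre of the underside, z up, x and y square to its sides. Stands in one of the three left places of the row of six.
- block_c: one of the plain aluminium blocks, 50 x 50 x 50 mm, 0.2 kg, all alike outside, with a round bore right through from top to bottom on its centre line; the bore may be right, too tight or too wide (try it). Origin at the centre of the underside, z up, x and y square to its sides. Stands in one of the three left places of the row of six.
- block_d: one of the plain aluminium blocks, 50 x 50 x 50 mm, 0.2 kg, all alike outside, with a round bore right through from top to bottom on its centre line; the bore may be right, too tight or too wide (try it). Origin at the centre of the underside, z up, x and y square to its sides. If present, stands in the fourth place from the left of the row of six.
- block_e: one of the plain aluminium blocks, 50 x 50 x 50 mm, 0.2 kg, all alike outside, with a round bore right through from top to bottom on its centre line; the bore may be right, too tight or too wide (try it). Origin at the centre of the underside, z up, x and y square to its sides. If present, stands in the fourth place from the left of the row of six.
- block_f: one of the plain aluminium blocks, 50 x 50 x 50 mm, 0.2 kg, all alike outside, with a round bore right through from top to bottom on its centre line; the bore may be right, too tight or too wide (try it). Origin at the centre of the underside, z up, x and y square to its sides. If present, stands in the fifth place from the left of the row of six.
- block_g: one of the plain aluminium blocks, 50 x 50 x 50 mm, 0.2 kg, all alike outside, with a round bore right through from top to bottom on its centre line; the bore may be right, too tight or too wide (try it). Origin at the centre of the underside, z up, x and y square to its sides. If present, stands in the sixth place from the left of the row of six.
- block_a_hole0 (a point): centre of the bore's mouth on top of block_a, 50 mm above its underside. The gauge's tip stops at a tight (14 mm) bore's mouth (0 to 2 mm in); goes 22 mm into a right (22 mm) bore, to the step; 44 mm into a wide (30 mm) bore, to the collar
- block_b_hole0 (a point): centre of the bore's mouth on top of block_b, 50 mm above its underside. The gauge's tip stops at a tight (14 mm) bore's mouth (0 to 2 mm in); goes 22 mm into a right (22 mm) bore, to the step; 44 mm into a wide (30 mm) bore, to the collar
- block_c_hole0 (a point): centre of the bore's mouth on top of block_c, 50 mm above its underside. The gauge's tip stops at a tight (14 mm) bore's mouth (0 to 2 mm in); goes 22 mm into a right (22 mm) bore, to the step; 44 mm into a wide (30 mm) bore, to the collar
- block_d_hole0 (a point): centre of the bore's mouth on top of block_d, 50 mm above its underside. The gauge's tip stops at a tight (14 mm) bore's mouth (0 to 2 mm in); goes 22 mm into a right (22 mm) bore, to the step; 44 mm into a wide (30 mm) bore, to the collar
- block_e_hole0 (a point): centre of the bore's mouth on top of block_e, 50 mm above its underside. The gauge's tip stops at a tight (14 mm) bore's mouth (0 to 2 mm in); goes 22 mm into a right (22 mm) bore, to the step; 44 mm into a wide (30 mm) bore, to the collar
- block_f_hole0 (a point): centre of the bore's mouth on top of block_f, 50 mm above its underside. The gauge's tip stops at a tight (14 mm) bore's mouth (0 to 2 mm in); goes 22 mm into a right (22 mm) bore, to the step; 44 mm into a wide (30 mm) bore, to the collar
- block_g_hole0 (a point): centre of the bore's mouth on top of block_g, 50 mm above its underside. The gauge's tip stops at a tight (14 mm) bore's mouth (0 to 2 mm in); goes 22 mm into a right (22 mm) bore, to the step; 44 mm into a wide (30 mm) bore, to the collar
- gauge: stepped go/no-go pin gauge, 130 mm long, 0.2 kg, upright in its stand, collar resting on the stand's top. Origin at the lower tip, z up. From the tip: go pin 18 mm diameter for 22 mm (first 4 mm taper from 12 mm), no-go step 26 mm from 22 to 44 mm (bevelled shoulder), collar 40 mm from 44 to 50 mm, black grip 24 x 24 mm square from 50 to 130 mm (faces square to x and y)
- stand: fixed white gauge stand, a block 80 x 80 x 60 mm high with one round hole 30 mm wide and 50 mm deep in the middle of its top, at one side of the plate (left or right). Origin at the centre of the underside. The gauge's tip hangs 16 mm above the underside when the gauge is in
- stand_hole0 (a point): centre of the mouth of the stand's hole, 60 mm above the bench, where the underside of the gauge's collar rests
- bin: fixed grey open tray for rejects, 210 mm (x) by 130 mm (y), 30 mm high, walls and floor 5 mm thick, at the other side of the plate. Origin at the centre of the underside, x along its long side
- plate: thin steel plate, 180 (x) by 440 mm (y), flush with the bench (no step), with a fixed dark stop rail 15 mm thick, 25 mm high along its far side. Origin at its centre, z = 0; x towards the rail, y to the left. The rail's near face is at x = 75 mm, so a block against it has its centre at x = 50 mm. The row of blocks stands near its middle, 70 mm apart
- straightedge: aluminium L-section straightedge, 400 mm long (along y), 0.4 kg, lying on its foot in front of the plate. Origin at the middle of the web's underside. Web 10 mm thick (x -5 to +5 mm), 40 mm high, with a flat upright grip tab in its middle, 10 mm thick, 60 mm wide (y), top at 85 mm, higher than the blocks. Pushing face at x = +5 mm looks to the blocks; the 4 mm foot runs to x = -40 mm
- bottle: bystander: capped glass bottle, 80 mm diameter, 150 mm high, beyond the rail; origin under its centre
- tape: bystander: roll of tape lying flat, 100 mm diameter, 20 mm high, beyond the rail; origin under its centre
- tuberack: bystander: green compartment rack, 90 x 200 x 55 mm, beyond the rail; origin under its centre

How it is judged:
On the way, in this order (a step that is already met when the one before it is completed fails the run):
1. the gauge is tried in the first block from the left ((((horizontal distance between gauge and block_a_hole0 below 0.006 m and angle between the z axis of gauge and the z axis of block_a, either way round below 0.15 rad and z of gauge in the frame of block_a below 0.034 m) and (y of block_a in the frame of block_b above 0 m and y of block_a in the frame of block_c above 0 m)) or ((horizontal distance between gauge and block_b_hole0 below 0.006 m and angle between the z axis of gauge and the z axis of block_b, either way round below 0.15 rad and z of gauge in the frame of block_b below 0.055 m and contact force between gauge and block_b above 0.5 N) and (y of block_b in the frame of block_a above 0 m and y of block_b in the frame of block_c above 0 m)) or ((horizontal distance between gauge and block_c_hole0 below 0.006 m and angle between the z axis of gauge and the z axis of block_c, either way round below 0.15 rad and z of gauge in the frame of block_c below 0.014 m) and (y of block_c in the frame of block_a above 0 m and y of block_c in the frame of block_b above 0 m)))), for 0.1 s.
2. the gauge is tried in the second block from the left ((((horizontal distance between gauge and block_a_hole0 below 0.006 m and angle between the z axis of gauge and the z axis of block_a, either way round below 0.15 rad and z of gauge in the frame of block_a below 0.034 m) and ((y of block_b in the frame of block_a above 0 m and y of block_a in the frame of block_c above 0 m) or (y of block_c in the frame of block_a above 0 m and y of block_a in the frame of block_b above 0 m))) or ((horizontal distance between gauge and block_b_hole0 below 0.006 m and angle between the z axis of gauge and the z axis of block_b, either way round below 0.15 rad and z of gauge in the frame of block_b below 0.055 m and contact force between gauge and block_b above 0.5 N) and ((y of block_a in the frame of block_b above 0 m and y of block_b in the frame of block_c above 0 m) or (y of block_c in the frame of block_b above 0 m and y of block_b in the frame of block_a above 0 m))) or ((horizontal distance between gauge and block_c_hole0 below 0.006 m and angle between the z axis of gauge and the z axis of block_c, either way round below 0.15 rad and z of gauge in the frame of block_c below 0.014 m) and ((y of block_a in the frame of block_c above 0 m and y of block_c in the frame of block_b above 0 m) or (y of block_b in the frame of block_c above 0 m and y of block_c in the frame of block_a above 0 m))))), for 0.1 s.
3. the gauge is tried in the third block from the left ((((horizontal distance between gauge and block_a_hole0 below 0.006 m and angle between the z axis of gauge and the z axis of block_a, either way round below 0.15 rad and z of gauge in the frame of block_a below 0.034 m) and y of each of block_b, block_c in the frame of block_a above 0 m) or ((horizontal distance between gauge and block_b_hole0 below 0.006 m and angle between the z axis of gauge and the z axis of block_b, either way round below 0.15 rad and z of gauge in the frame of block_b below 0.055 m and contact force between gauge and block_b above 0.5 N) and y of each of block_a, block_c in the frame of block_b above 0 m) or ((horizontal distance between gauge and block_c_hole0 below 0.006 m and angle between the z axis of gauge and the z axis of block_c, either way round below 0.15 rad and z of gauge in the frame of block_c below 0.014 m) and y of each of block_a, block_b in the frame of block_c above 0 m))), for 0.1 s.
4. the gauge is tried in the fourth block from the left (horizontal distance between gauge and block_d_hole0 below 0.006 m and angle between the z axis of gauge and the z axis of block_d, either way round below 0.15 rad and z of gauge in the frame of block_d below 0.055 m and contact force between gauge and block_d above 0.5 N and horizontal distance between gauge and block_e_hole0 below 0.006 m and angle between the z axis of gauge and the z axis of block_e, either way round below 0.15 rad and z of gauge in the frame of block_e below 0.034 m), for 0.1 s.
5. the gauge is tried in the next (if one stands in the fifth place of the row) block from the left (horizontal distance between gauge and block_f_hole0 below 0.006 m and angle between the z axis of gauge and the z axis of block_f, either way round below 0.15 rad and z of gauge in the frame of block_f below 0.034 m), for 0.1 s.
6. the gauge is tried in the next (if one stands in the sixth place of the row) block from the left (horizontal distance between gauge and block_g_hole0 below 0.006 m and angle between the z axis of gauge and the z axis of block_g, either way round below 0.15 rad and z of gauge in the frame of block_g below 0.034 m), for 0.1 s.
7. every block that does not fit lies in the grey tray, released (x of block_b in the frame of bin between -0.1 and 0.1 m and y of block_b in the frame of bin between -0.06 and 0.06 m and z of each of block_b, block_d, block_c in the frame of bin below 0.036 m and contact force between the fingers and block_b below 0.1 N and x of block_d in the frame of bin between -0.1 and 0.1 m and y of block_d in the frame of bin between -0.06 and 0.06 m and contact force between the fingers and block_d below 0.1 N and x of block_c in the frame of bin between -0.1 and 0.1 m and y of block_c in the frame of bin between -0.06 and 0.06 m and contact force between the fingers and block_c below 0.1 N), for 0.2 s.
8. the held straightedge lies along the fronts of all the fitting blocks together, which are up against the stop rail (contact force between the fingers and straightedge above 0.5 N and x of block_a in the frame of plate between 0.045 and 0.06 m and y of block_a in the frame of plate between -0.22 and 0.22 m and angle between each of block_a, block_e, block_f, block_g's own z axis and vertical below 0.1 rad and x of block_a in the frame of straightedge between 0.02 and 0.04 m and x of block_e in the frame of plate between 0.045 and 0.06 m and y of block_e in the frame of plate between -0.22 and 0.22 m and x of block_e in the frame of straightedge between 0.02 and 0.04 m and x of block_f in the frame of plate between 0.045 and 0.06 m and y of block_f in the frame of plate between -0.22 and 0.22 m and x of block_f in the frame of straightedge between 0.02 and 0.04 m and x of block_g in the frame of plate between 0.045 and 0.06 m and y of block_g in the frame of plate between -0.22 and 0.22 m and x of block_g in the frame of straightedge between 0.02 and 0.04 m), for 0.1 s.
At the end, for the whole second after the job is handed in: Right blocks within 5 mm of flush with the stop rail; tight and wide blocks on the floor of the grey tray; gauge upright in its stand, within 6 mm of fully down; straightedge on its foot on the bench, its web 70 mm or more nearer than the plate's centre; all at rest (all of step 7 and x of block_a in the frame of plate between 0.045 and 0.06 m and y of block_a in the frame of plate between -0.22 and 0.22 m and angle between each of block_a, block_e, block_f, block_g, gauge, straightedge's own z axis and vertical below 0.1 rad and x of block_e in the frame of plate between 0.045 and 0.06 m and y of block_e in the frame of plate between -0.22 and 0.22 m and x of block_f in the frame of plate between 0.045 and 0.06 m and y of block_f in the frame of plate between -0.22 and 0.22 m and x of block_g in the frame of plate between 0.045 and 0.06 m and y of block_g in the frame of plate between -0.22 and 0.22 m and linear speed of each of block_a, block_b, block_c, block_d, block_e, block_f, block_g, gauge, straightedge below 0.02 m/s and horizontal distance between gauge and stand_hole0 below 0.008 m and z of gauge in the frame of stand below 0.022 m and x of straightedge in the frame of plate below -0.07 m and height (world z) of straightedge below 0.01 m); the robot touches nothing.
It fails at once if the bottle is moved by more than 30 mm (distance of bottle from where it was at the start of the episode above 0.03 m).
It fails at once if the tape is moved by more than 30 mm (distance of tape from where it was at the start of the episode above 0.03 m).
It fails at once if the tuberack is moved by more than 30 mm (distance of tuberack from where it was at the start of the episode above 0.03 m).
Of block_d, block_e only 1 to 1 are there at a start; the rules pass over those that are not, and their reading is None.
Of block_f, block_g only 1 to 2 are there at a start; the rules pass over those that are not, and their reading is None.
At some moment in a run one of block_a, block_b, block_c may be knocked a few centimetres aside while the robot is not near it.
It also fails if it takes over 210 s, if anything falls off the work surface, if the arm or the gripper's body presses on something with over 40 N, if the wrist force passes 120 N, or if a joint passes its speed limit or range.

### The arm

A 7-joint arm with a two-finger parallel gripper is mounted at the origin on the work surface. World frame = base frame: x ahead of the robot, y to its left, z up, the work surface at z = 0. Lengths are in m, angles in rad, forces in N, time in s.
With the tool pointing down it reaches from about 0.35 to 0.9 m from the base axis. Payload 8.1 kg.
Tool frame: the origin (TCP) lies on the mounting face of the last link; the fingertips stand 178 mm ahead of it and the grasp point (between the pads) lies bot.tcp_to_grasp ahead of it (bot.tcp_to_grasp is the distance from the TCP to the grasp point, in m); z points along the fingers, y is the line along which they close (so a half turn about z gives the same grasp; the last joint's range is limited). The gripper opens to 92 mm and grips with 3 to 60 N. Pads are 19 mm wide; open, the fingers measure 130 mm over their backs; the gripper's body (75 mm by 190 mm) begins 47 mm behind the grasp point.
Start: joints at [1.07, 0.434, 0.025, 1.573, -0.012, 1.134, -0.075], TCP at [0.242, -0.576, 0.405] pointing down, gripper open.
Joint ranges: [-2.62, 2.62], [-0.44, 2.09], [-1.27, 1.32], [0.08, 2.57], [-1.32, 4.46], [0.12, 2], [-2.74, 2.74]. Speed limits (rad/s): [2.22, 2.22, 3.01, 3.01, 3.14, 3.14, 3.14].

### API

Orientations are given as a unit quaternion [x, y, z, w].
In Python, from workcell import bot gives the robot as it stands.
- The arm moves only by the shell command python3 -m creep 'ROWS' [FORCE]. ROWS is JSON, a list of rows, each an object with "hand": the finger opening in m, from 0 to 0.0918; "slide": the shift along the tool's x, y, z in m, a list of three; "turn": the turn about the tool's z in degrees. In form: [{"hand": hand, "slide": [dx, dy, dz], "turn": turn}, ...]. A call has 1 to 5 rows; each row shifts and turns the commanded pose from where the row before left it, along the tool's axes as they then stand; what a row does not reach is not made up. A row lasts 1/8 s, in which the tool goes at most 62.5 mm and 10.7 degrees, less where a joint would pass 70% of its speed; a pose out of reach is approached as far as the arm can. A call with a gripper value outside its range is refused whole. The fingers move at their own pace and stop on an object; FORCE is the grip in N (left out, the last holds). Time passes only in rows, so rows that do not move let the fingers close. It gives the time, the measured TCP pose, the force, the opening and the grip force at its end, in the units of the state.
- bot.state(): the state, without advancing time (a new reading comes with each control period).
- bot.capture(name): name is "scene" or "top"; returns a dict with "color" (384x512x3 uint8, red, green, blue), "K" (3x3 intrinsics, pixels), "D" ([k1, k2, p1, p2, k3] as OpenCV has them; the pictures are not rectified), "rvec" (rotation vector, rad) and "tvec" (3), from world to camera coordinates, as OpenCV has them. Camera axes: x right, y down, z forward; pixel columns grow to the right and rows downward; lengths in m; the calibration is good to about 2 mm. A picture is of the moment at which its call begins. There is no depth.
- bot.job_done(): hands the job in; it is judged then, once.
Trained networks look in a picture, given as the dict that the camera call returned (one of the last four; its "shot" number tells which), for a name from the list of things; names that differ only in an ending like _2 or _b are one class to them, and where a whole thing is asked for, a point or a joint stands for the part that bears it (a point fixed in the world has none). Each returns a list of dicts, best first, with "score" (0 to 1); they miss things now and then, are a little off and sometimes report something else, mostly with a low value. They report only what shows in the picture. A call takes as long as a camera call.
- bot.silhouettes(target, picture): "mask" (384x512 bool, what is visible of it) and "centre" ([column, row] in pixels, amid what is visible of it).
The state is a dict: "t": time; "qpos": joint angles; "dq": joint speeds; "tau": joint torques, N m; "ee_pos": TCP position; "tool_rot": TCP orientation; "force": force on the tool from outside, world axes, zero at the start; "moment": the same for the moment, N m; "grip_width": finger opening in m; "grip_force": force on a finger pad.
Only numpy, scipy, OpenCV 4.12 (cv2) and the standard library are available. Lean on these libraries where they do the work, as an engineer would, in place of code of your own. Each camera call takes 0.05 s, during which the arm holds its last target. There are 200 camera calls.

## Working session

There is one attempt and no reset: what is moved stays moved. The work goes in short steps, Python scripts to look and compute and a shell command to move; the robot and the scene stay as the last step left them, time stands still between calls to the robot, and variables do not carry over. Pictures are saved under pics/ and viewed, at most 14 in all, crops included, and the job is handed in when it is done.

```bash
mkdir -p pics; ls
python3 - <<'E'
from workcell import bot
import cv2,numpy as np
s=bot.state()
print({k:np.round(v,3) for k,v in s.items()},bot.tcp_to_grasp)
for n in("scene","top"):
    p=bot.capture(n); cv2.imwrite(f"pics/{n}0.png",p["color"][:,:,::-1])
    R=cv2.Rodrigues(p["rvec"])[0]; print(n,p["K"],p["D"],(-R.T@np.array(p["tvec"]).ravel()))
E
```

```text
pics
{'t': np.float64(0.0), 'qpos': array([ 1.07 ,  0.435,  0.025,  1.574, -0.012,  1.134, -0.075]), 'dq': array([-0.   , -0.001, -0.001,  0.   ,  0.   , -0.001,  0.002]), 'tau': array([-1.0000e-03, -6.6787e+01,  9.8500e-01, -3.1447e+01, -6.1000e-02,
        4.3000e-02,  0.0000e+00]), 'ee_pos': array([ 0.242, -0.576,  0.404]), 'tool_rot': array([ 0.98 ,  0.198, -0.   , -0.001]), 'force': array([ 0.228, -0.296, -0.412]), 'moment': array([ 0.031,  0.003, -0.03 ]), 'grip_force': np.float64(0.0), 'grip_width': np.float64(0.092)} 0.1592
scene [[462.57942464   0.         251.05514516]
 [  0.         462.57942464 195.31189553]
 [  0.           0.           1.        ]] [-0.18336906  0.          0.          0.          0.        ] [ 1.56252623 -0.38207489  1.00604324]
top [[430.69780163   0.         259.53689519]
 [  0.         430.69780163 191.63305619]
 [  0.           0.           1.        ]] [-0.11194571  0.          0.          0.          0.        ] [ 0.52107122 -0.01124666  1.3789513 ]
```

View pics/top0.png

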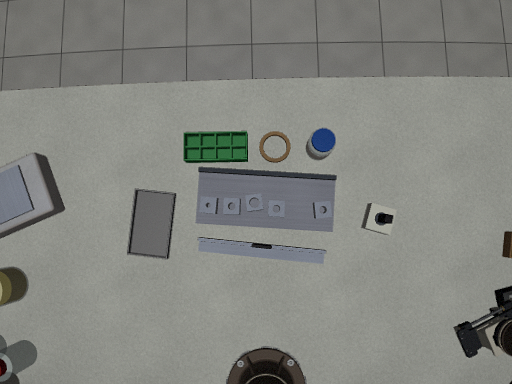

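View pics/scene0.png

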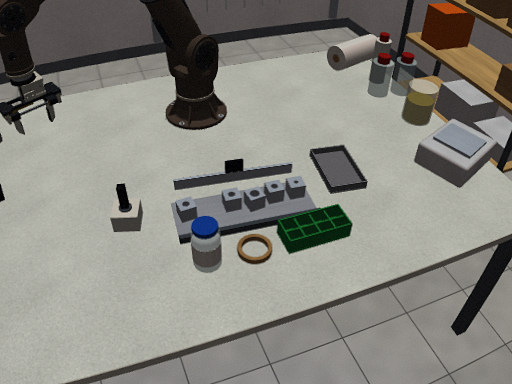

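```bash
cat > h.py <<'E'
import cv2,numpy as np
from scipy.optimize import minimize
from workcell import bot
def box(x0,x1,y0,y1,z0,z1): return np.array([[x,y,z] for x in(x0,x1) for y in(y0,y1) for z in(z0,z1)],float)
def cyl(r,z0,z1): return np.array([[r*np.cos(a),r*np.sin(a),z] for a in np.linspace(0,6.28,25) for z in(z0,z1)])
M={'block_a':[box(-.025,.025,-.025,.025,0,.05)],
 'gauge':[cyl(.02,.06,.066),box(-.012,.012,-.012,.012,.066,.146)],
 'stand':[box(-.04,.04,-.04,.04,0,.06)],
 'bin':[box(-.105,.105,-.065,.065,0,.03)],
 'plate':[box(-.09,.09,-.22,.22,0,0),box(.075,.09,-.22,.22,0,.025)],
 'straightedge':[box(-.005,.005,-.2,.2,0,.04),box(-.04,.005,-.2,.2,0,.004),box(-.005,.005,-.03,.03,0,.085)]}
def proj(P,p): return cv2.projectPoints(np.asarray(P,float).reshape(-1,3),p["rvec"],p["tvec"],p["K"],np.array(p["D"],float))[0].reshape(-1,2)
def unproj(uv,p,z):
    n=cv2.undistortPoints(np.array([[uv]],float),p["K"],np.array(p["D"],float)).ravel()
    R=cv2.Rodrigues(p["rvec"])[0];c=-R.T@np.ravel(p["tvec"]);d=R.T@np.r_[n,1];return (c+d*(z-c[2])/d[2])[:2]
S=4
def raster(parts,q,p,roi):
    c,s=np.cos(q[2]),np.sin(q[2]);x0,y0,x1,y1=roi
    im=np.zeros(((y1-y0)*S,(x1-x0)*S),np.uint8)
    for P in parts:
        W=np.c_[q[0]+c*P[:,0]-s*P[:,1],q[1]+s*P[:,0]+c*P[:,1],P[:,2]]
        uv=(proj(W,p)+.5-[x0,y0])*S-.5
        cv2.fillConvexPoly(im,cv2.convexHull(np.round(uv*16).astype(np.int32)),1,shift=4)
    return cv2.resize(im.astype(np.float32),None,fx=1/S,fy=1/S,interpolation=cv2.INTER_AREA)
def fit(name,q0,views,fill=False,fixyaw=False):
    """views: list of (picture,mask); joint area-difference fit of x,y,yaw"""
    V=[]
    for p,m in views:
        m=m.astype(np.uint8)
        if fill:
            h=cv2.convexHull(cv2.findNonZero(m));m=m.copy();cv2.fillConvexPoly(m,h,1)
        ys,xs=np.nonzero(m);roi=(max(xs.min()-15,0),max(ys.min()-15,0),min(xs.max()+16,512),min(ys.max()+16,384))
        V.append((p,roi,m[roi[1]:roi[3],roi[0]:roi[2]].astype(float)))
    def f(d):
        q=np.array(q0)+np.r_[d,0][:3]*[.01,.01,.1]
        return sum(np.abs(raster(M[name],q,p,r)-m).sum()/m.sum() for p,r,m in V)
    n=2 if fixyaw else 3
    r=minimize(f,np.zeros(n),method='Nelder-Mead',options=dict(initial_simplex=np.vstack([np.zeros(n),np.eye(n)*1.2]),xatol=.02,fatol=1e-4))
    return np.array(q0)+np.r_[r.x,0][:3]*[.01,.01,.1],r.fun/len(V)
def masks(name,p,smin=.3): return [d for d in bot.silhouettes(name,p) if d["score"]>smin]
E
python3 - <<'E'
from h import *
P={n:bot.capture(n) for n in("top","scene")}
zc={'block_a':.035,'gauge':.11,'stand':.06,'bin':.015,'plate':0,'straightedge':.02}
for nm in M:
    D={n:masks(nm,P[n]) for n in P}
    print(nm,[(round(d["score"],2),np.round(d["centre"])) for n in P for d in D[n]])
    for d in D["top"][:6 if nm=='block_a' else 1]:
        q0=np.r_[unproj(d["centre"],P["top"],zc[nm]),{'bin':1.5}.get(nm,-.1)]
        v=[(P["top"],d["mask"])]
        c=[(np.hypot(*(unproj(e["centre"],P["scene"],zc[nm])-q0[:2])),i) for i,e in enumerate(D["scene"])]
        if c and (nm!='block_a' or min(c)[0]<.03): v.append((P["scene"],D["scene"][min(c)[1]]["mask"]))
        f=nm in('bin','plate')
        for vv in ([v[0]],v) if nm!='plate' else ([v[0]],):
            q,e=fit(nm,q0,vv,fill=f);print(len(vv),np.round(q,4),round(e,3))
E
```

```text
block_a [(0.86, array([209., 204.])), (0.78, array([231., 209.])), (0.68, array([322., 207.])), (0.6, array([252., 199.])), (0.49, array([278., 208.])), (0.95, array([296., 186.])), (0.89, array([232., 200.])), (0.86, array([258., 198.])), (0.6, array([186., 211.]))]
1 [ 0.5792  0.1708 -0.0876] 0.102
2 [ 0.5791  0.1688 -0.1192] 0.122
1 [ 0.5758  0.0956 -0.1031] 0.159
1 [ 0.5758  0.0956 -0.1031] 0.159
1 [ 0.5584 -0.1869  0.0778] 0.236
2 [ 0.5598 -0.1882  0.0861] 0.165
1 [0.5859 0.0245 0.0205] 0.319
2 [0.5853 0.0239 0.0943] 0.191
1 [ 0.5648 -0.0436 -0.0814] 0.219
2 [ 0.5652 -0.0441 -0.055 ] 0.157
gauge [(0.6, array([384., 217.])), (0.65, array([120., 198.]))]
1 [ 0.5227 -0.3637 -0.1178] 0.089
2 [ 0.5234 -0.3655 -0.0349] 0.151
stand [(0.74, array([231., 211.])), (0.57, array([128., 216.]))]
1 [ 0.5665  0.0816 -0.0265] 1.724
2 [ 0.5665  0.0816 -0.0265] 1.362
bin [(0.78, array([155., 223.])), (0.7, array([336., 167.]))]
1 [0.5268 0.3528 3.0134] 0.037
2 [0.5276 0.3516 3.0098] 0.05
plate [(0.67, array([266., 194.])), (0.66, array([152., 221.])), (0.76, array([242., 213.])), (0.61, array([335., 168.])), (0.41, array([236., 172.]))]
1 [ 0.596  -0.0115 -0.0823] 0.05
straightedge [(0.8, array([263., 250.])), (0.9, array([234., 174.]))]
1 [ 0.4506  0.0046 -0.1284] 0.057
2 [ 0.4512  0.0043 -0.1247] 0.107
```

```bash
python3 -c "
import cv2
i=cv2.imread('pics/top0.png')[155:275,110:410]
cv2.imwrite('pics/c1.png',cv2.resize(i,None,fx=2.6,fy=2.6,interpolation=cv2.INTER_CUBIC))"
```

```text
(no output)
```

View pics/c1.png

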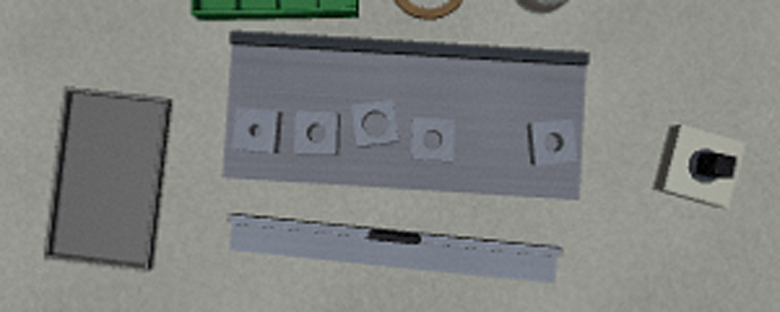

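```bash
cat >> h.py <<'E'
def pose():
    s=bot.state();x,y,z,w=s["tool_rot"];phi=2*np.arctan2(y,x);phi=(phi+np.pi)%(2*np.pi)-np.pi
    from scipy.spatial.transform import Rotation as R
    zt=R.from_quat(s["tool_rot"]).apply([0,0,1]);return s,np.array(s["ee_pos"])+zt*bot.tcp_to_grasp,phi
def go(x,y,z,phi):
    """slide (mm, tool axes at the present yaw / after the turn) and turn (deg) from here to a grasp pose"""
    s,g,p=pose();d=np.array([x,y,z])-g
    sl=lambda p:np.round(1e3*np.array([np.cos(p)*d[0]+np.sin(p)*d[1],np.sin(p)*d[0]-np.cos(p)*d[1],-d[2]]),1)
    print("t",round(s["t"],2),"g",np.round(g,4),"phi",round(p,4),"F",np.round(s["force"],1),"w",round(s["grip_width"],4),"gf",round(s["grip_force"],1))
    print("turn",round(np.degrees(p-phi),2),"slide before turn",sl(p),"after",sl(phi))
E
python3 - <<'E'
from h import *
go(.523,-.3645,.24,-.12)
E
```

```text
t 0.8 g [ 0.2421 -0.5762  0.2456] phi 0.3977 F [0.2 0.1 0.5] w 0.0921 gf 0.0
turn 29.66 slide before turn [341.  -86.4   5.6] after [ 253.5 -243.8    5.6]
```

```bash
python3 -m creep '[{"hand":0.09,"slide":[0,0,0],"turn":10},{"hand":0.09,"slide":[0,0,0],"turn":10},{"hand":0.09,"slide":[0,0,0],"turn":9.7},{"hand":0.09,"slide":[0.036,-0.035,0],"turn":0},{"hand":0.09,"slide":[0.036,-0.035,0],"turn":0}]' 30
python3 -m creep '[{"hand":0.09,"slide":[0.036,-0.035,0],"turn":0},{"hand":0.09,"slide":[0.036,-0.035,0],"turn":0},{"hand":0.09,"slide":[0.036,-0.035,0],"turn":0},{"hand":0.09,"slide":[0.036,-0.035,0],"turn":0},{"hand":0.09,"slide":[0,0,0],"turn":0}]'
python3 -c "
from h import *
go(.523,-.3645,.116,-.12)"
```

```text
t: 1.42
ee_pos: [0.3226, -0.5149, 0.4048]
tool_rot: [0.998, -0.061, 0.0, 0.0]
force: [0.5, -0.5, 0.2]
grip_width: 0.0898
grip_force: 0.0
t: 2.05
ee_pos: [0.4858, -0.3896, 0.4045]
tool_rot: [0.998, -0.056, 0.001, -0.001]
force: [0.7, -0.8, 0.3]
grip_width: 0.0899
grip_force: 0.0
t 2.05 g [ 0.4861 -0.3893  0.2453] phi -0.1128 F [ 0.7 -0.8  0.3] w 0.0899 gf 0.0
turn 0.41 slide before turn [ 33.9 -28.8 129.3] after [ 33.7 -29.  129.3]
```

```bash
python3 -m creep '[{"hand":0.09,"slide":[0.034,-0.029,0],"turn":0},{"hand":0.09,"slide":[0,0,0.04],"turn":0},{"hand":0.09,"slide":[0,0,0.05],"turn":0},{"hand":0.09,"slide":[0,0,0.039],"turn":0},{"hand":0.09,"slide":[0,0,0],"turn":0}]'
python3 -c "
from h import *
go(.523,-.3645,.116,-.12)"
python3 -m creep '[{"hand":0.02,"slide":[0,0,0],"turn":0},{"hand":0.02,"slide":[0,0,0],"turn":0},{"hand":0.02,"slide":[0,0,0],"turn":0},{"hand":0.02,"slide":[0,0,0],"turn":0},{"hand":0.02,"slide":[0,0,0],"turn":0}]' 15
python3 -c "
from h import *
go(.523,-.3645,.116,-.12)"
```

```text
t: 2.68
ee_pos: [0.5174, -0.3691, 0.273]
tool_rot: [0.998, -0.061, -0.003, -0.001]
force: [-1.0, 0.4, 0.1]
grip_width: 0.0902
grip_force: 0.0
t 2.67 g [ 0.5165 -0.3686  0.1138] phi -0.1215 F [-1.   0.4  0.1] w 0.0902 gf 0.0
turn -0.09 slide before turn [ 5.9 -4.9 -2.2] after [ 5.9 -4.9 -2.2]
t: 3.3
ee_pos: [0.5191, -0.369, 0.276]
tool_rot: [0.998, -0.06, 0.0, 0.0]
force: [0.7, -0.3, 0.5]
grip_width: 0.0445
grip_force: 0.0
t 3.3 g [ 0.5191 -0.369   0.1168] phi -0.1206 F [ 0.7 -0.3  0.5] w 0.0445 gf 0.0
turn -0.03 slide before turn [ 3.3 -5.   0.8] after [ 3.3 -5.   0.8]
```

```bash
python3 -m creep '[{"hand":0.04,"slide":[0.003,-0.005,0],"turn":0},{"hand":0.02,"slide":[0,0,0],"turn":0},{"hand":0.015,"slide":[0,0,0],"turn":0},{"hand":0.015,"slide":[0,0,0],"turn":0},{"hand":0.015,"slide":[0,0,0],"turn":0}]' 25
python3 -m creep '[{"hand":0.015,"slide":[0,0,0],"turn":0},{"hand":0.015,"slide":[0,0,0],"turn":0}]' 25
python3 -c "
from h import *
go(.523,-.3645,.116,-.12)"
```

```text
t: 3.92
ee_pos: [0.5227, -0.3645, 0.2758]
tool_rot: [0.998, -0.06, 0.0, 0.0]
force: [0.9, -0.1, -0.9]
grip_width: 0.0243
grip_force: 23.9
t: 4.18
ee_pos: [0.5227, -0.3645, 0.2757]
tool_rot: [0.998, -0.06, 0.0, 0.0]
force: [-0.1, -1.1, -0.0]
grip_width: 0.0246
grip_force: 23.9
t 4.17 g [ 0.5227 -0.3645  0.1165] phi -0.1207 F [-0.1 -1.1 -0. ] w 0.0246 gf 23.9
turn -0.04 slide before turn [ 0.3 -0.   0.5] after [ 0.3 -0.   0.5]
```

```bash
python3 -m creep '[{"hand":0.015,"slide":[0,0,-0.03],"turn":0},{"hand":0.015,"slide":[0,0,-0.04],"turn":0},{"hand":0.015,"slide":[0,0,-0.03],"turn":0},{"hand":0.015,"slide":[0,0,0],"turn":0}]'
python3 - <<'E'
from h import *
p=bot.capture("top");c=p["color"];cv2.imwrite("pics/top1.png",c[:,:,::-1])
g=cv2.imread("pics/top0.png",0)
for u,v in[(208.1,205.0),(231.5,205.8),(254.2,202.3),(276.5,208.5),(323.1,209.6)]:
    u0,v0=round(u),round(v)
    a=cv2.resize(g[v0-7:v0+8,u0-7:u0+8],None,fx=8,fy=8,interpolation=cv2.INTER_CUBIC)
    face=np.percentile(a,75);m=(a<face-12).astype(np.uint8)
    n,l,st,ce=cv2.connectedComponentsWithStats(m)
    b=min(range(1,n),key=lambda i:np.hypot(*(ce[i]-60))+ (1e3 if st[i,4]<200 else 0))
    h=cv2.minEnclosingCircle(cv2.findNonZero((l==b).astype(np.uint8)))
    uv=(np.array(ce[b])+.5)/8-.5+[u0-7,v0-7];uv2=(np.array(h[0])+.5)/8-.5+[u0-7,v0-7]
    print(round(face),np.round(uv,1),np.round(uv2,1),"d mm",round(h[1]/4*3.08,1),np.round(unproj(uv,p,.05),4),np.round(unproj(uv2,p,.05),4))
go(.579,.170,.21,-.1)
E
```

```text
t: 4.68
ee_pos: [0.523, -0.3648, 0.378]
tool_rot: [0.998, -0.06, 0.002, 0.001]
force: [0.1, 0.4, -2.5]
grip_width: 0.0242
grip_force: 24.8
126 [207.2 204.5] [207.5 204.7] d mm 17.9 [0.5808 0.1693] [0.5803 0.1686]
127 [230.9 205.6] [231.1 205.6] d mm 25.8 [0.5758 0.0958] [0.5758 0.0954]
127 [253.6 201.8] [253.7 201.9] d mm 34.1 [0.5856 0.0254] [0.5853 0.025 ]
126 [276.1 208.2] [276. 208.] d mm 25.8 [ 0.5643 -0.0434] [ 0.5648 -0.0432]
126 [323.2 209.2] [322.6 209.4] d mm 26.1 [ 0.5574 -0.1887] [ 0.5569 -0.1869]
t 4.72 g [ 0.5227 -0.3646  0.2169] phi -0.1208 F [-0.1  1.  -2.3] w 0.0237 gf 24.8
turn -1.19 slide before turn [  -8.5 -537.5    6.9] after [   2.7 -537.5    6.9]
```

```bash
python3 -m creep '[{"hand":0.015,"slide":[0,-0.04,0],"turn":0},{"hand":0.015,"slide":[0,-0.055,0],"turn":0},{"hand":0.015,"slide":[0,-0.055,0],"turn":0},{"hand":0.015,"slide":[-0.004,-0.055,0],"turn":0},{"hand":0.015,"slide":[-0.004,-0.055,0],"turn":0}]'
python3 -m creep '[{"hand":0.015,"slide":[0,-0.055,0],"turn":0},{"hand":0.015,"slide":[0,-0.055,0],"turn":0},{"hand":0.015,"slide":[0,-0.055,0],"turn":0},{"hand":0.015,"slide":[0,-0.055,0],"turn":0},{"hand":0.015,"slide":[0,-0.04,0],"turn":0}]'
python3 -m creep '[{"hand":0.015,"slide":[0,-0.017,0.006],"turn":0},{"hand":0.015,"slide":[0,0,0],"turn":0},{"hand":0.015,"slide":[0,0,0],"turn":0}]'
python3 - <<'E'
from h import *
go(.580,.169,.165,-.12)
p=bot.capture("scene");cv2.imwrite("pics/s2.png",cv2.resize(p["color"][130:240,160:330,::-1],None,fx=4,fy=4,interpolation=cv2.INTER_CUBIC))
E
```

```text
t: 5.35
ee_pos: [0.5453, -0.1035, 0.3739]
tool_rot: [0.998, -0.06, -0.001, -0.0]
force: [0.9, -0.3, -2.0]
grip_width: 0.0241
grip_force: 24.8
t: 5.98
ee_pos: [0.5765, 0.1555, 0.3737]
tool_rot: [0.998, -0.059, -0.002, 0.0]
force: [1.3, -1.1, -1.5]
grip_width: 0.0239
grip_force: 24.8
t: 6.35
ee_pos: [0.5794, 0.1674, 0.369]
tool_rot: [0.998, -0.062, -0.001, 0.001]
force: [0.2, -0.9, -1.6]
grip_width: 0.0237
grip_force: 24.8
t 6.35 g [0.5792 0.1671 0.2098] phi -0.1231 F [ 0.2 -0.9 -1.6] w 0.0237 gf 24.8
turn -0.18 slide before turn [ 0.5 -2.  44.8] after [ 0.5 -2.  44.8]
```

View pics/s2.png

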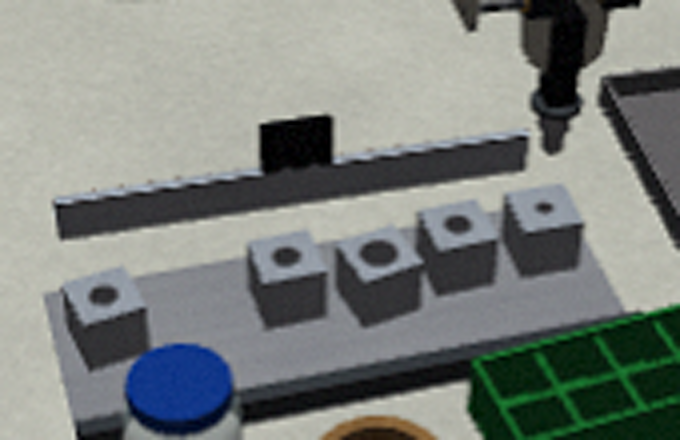

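Run:
```python
from h import *
p=bot.capture("scene")
s,g,phi=pose()
print(proj([g[0],g[1],g[2]-.1005],p), "crop",(proj([g[0],g[1],g[2]-.1005],p)-[160,130])*4)
print((proj([[.58,.169,.05],[.5758,.0956,.05],[.5855,.0245,.05],[.565,-.0436,.05],[.558,-.188,.05]],p)-[160,130])*4)
```

```text
[[297.43256759 165.90287611]] crop [[549.73027035 143.61150443]]
[[545.66154471 202.21528425]
 [458.99651621 219.7772928 ]
 [379.29893755 248.43909756]
 [287.07139688 252.09140584]
 [102.95290746 290.66104309]]
```

```bash
python3 -m creep '[{"hand":0.015,"slide":[0.0005,-0.002,0.03],"turn":0},{"hand":0.015,"slide":[0,0,0.02],"turn":0},{"hand":0.015,"slide":[0,0,0],"turn":0}]'
python3 -m creep '[{"hand":0.015,"slide":[0,0,0.005],"turn":0},{"hand":0.015,"slide":[0,0,0.003],"turn":0},{"hand":0.015,"slide":[0,0,0.0],"turn":0}]'
python3 - <<'E'
from h import *
go(.580,.169,.1515,-.12)
E
```

```text
t: 6.82
ee_pos: [0.5797, 0.1701, 0.3186]
tool_rot: [0.998, -0.061, -0.001, 0.001]
force: [-0.7, 0.0, -1.3]
grip_width: 0.0241
grip_force: 24.8
t: 7.2
ee_pos: [0.5801, 0.1715, 0.312]
tool_rot: [0.998, -0.06, 0.0, -0.0]
force: [-0.4, -1.7, -1.0]
grip_width: 0.0241
grip_force: 24.8
t 7.2 g [0.5802 0.1715 0.1528] phi -0.1208 F [-0.4 -1.7 -1. ] w 0.0241 gf 24.8
turn -0.04 slide before turn [0.1 2.5 1.3] after [0.1 2.5 1.3]
```

```bash
python3 -m creep '[{"hand":0.015,"slide":[0,0.0025,0],"turn":0},{"hand":0.015,"slide":[0,0,0.002],"turn":0},{"hand":0.015,"slide":[0,0,0.002],"turn":0},{"hand":0.015,"slide":[0,0,0],"turn":0}]'
python3 -m creep '[{"hand":0.015,"slide":[0,0,0.002],"turn":0},{"hand":0.015,"slide":[0,0,0.002],"turn":0},{"hand":0.015,"slide":[0,0,0],"turn":0}]'
python3 - <<'E'
from h import *
go(.580,.169,.1515,-.12)
E
```

```text
t: 7.7
ee_pos: [0.5803, 0.1687, 0.3093]
tool_rot: [0.998, -0.061, 0.001, -0.0]
force: [-2.4, -2.6, 11.7]
grip_width: 0.024
grip_force: 25.0
t: 8.07
ee_pos: [0.5818, 0.1683, 0.3079]
tool_rot: [0.998, -0.061, 0.004, -0.001]
force: [-2.7, -5.1, 28.1]
grip_width: 0.0238
grip_force: 25.0
t 8.07 g [0.583  0.1684 0.1487] phi -0.122 F [-2.7 -5.1 28.1] w 0.0238 gf 25.0
turn -0.11 slide before turn [-3.  -0.2 -2.8] after [-3.  -0.2 -2.8]
```

```bash
python3 -m creep '[{"hand":0.015,"slide":[0,0,-0.015],"turn":0},{"hand":0.015,"slide":[0,0,-0.01],"turn":0},{"hand":0.015,"slide":[0,0.035,0],"turn":0},{"hand":0.015,"slide":[0,0.03,0],"turn":0},{"hand":0.015,"slide":[0,0,0],"turn":0}]' 35
python3 -m creep '[{"hand":0.015,"slide":[0,0,0],"turn":0}]'
python3 - <<'E'
from h import *
go(.5758,.0956,.1515,-.12)
E
```

```text
t: 8.7
ee_pos: [0.5718, 0.1016, 0.3286]
tool_rot: [0.998, -0.062, -0.0, 0.001]
force: [0.6, -0.0, -1.0]
grip_width: 0.024
grip_force: 35.0
t: 8.82
ee_pos: [0.5719, 0.1052, 0.3287]
tool_rot: [0.998, -0.06, -0.0, -0.0]
force: [0.4, -0.1, -1.6]
grip_width: 0.0238
grip_force: 35.0
t 8.82 g [0.5719 0.1053 0.1695] phi -0.1203 F [ 0.4 -0.1 -1.6] w 0.0238 gf 35.0
turn -0.01 slide before turn [ 5.1  9.2 18. ] after [ 5.1  9.2 18. ]
```

```bash
python3 -m creep '[{"hand":0.015,"slide":[0.005,0.009,0],"turn":0},{"hand":0.015,"slide":[0,0,0],"turn":0},{"hand":0.015,"slide":[0,0,0],"turn":0},{"hand":0.015,"slide":[0,0,0],"turn":0}]' 35
python3 - <<'E'
from h import *
go(.5758,.0956,.1305,-.12)
E
```

```text
t: 9.32
ee_pos: [0.5758, 0.0953, 0.3287]
tool_rot: [0.998, -0.06, -0.0, -0.0]
force: [0.5, -0.1, -2.2]
grip_width: 0.0237
grip_force: 35.0
t 9.32 g [0.5757 0.0953 0.1695] phi -0.1202 F [ 0.5 -0.1 -2.2] w 0.0237 gf 35.0
turn -0.01 slide before turn [ 0.  -0.3 39. ] after [ 0.  -0.3 39. ]
```

Good. Lower towards the step (expected stop at g z ≈ 0.1285).

```bash
python3 -m creep '[{"hand":0.015,"slide":[0,0,0.015],"turn":0},{"hand":0.015,"slide":[0,0,0.01],"turn":0},{"hand":0.015,"slide":[0,0,0.008],"turn":0},{"hand":0.015,"slide":[0,0,0],"turn":0}]' 35
python3 -m creep '[{"hand":0.015,"slide":[0,0,0.004],"turn":0},{"hand":0.015,"slide":[0,0,0.004],"turn":0},{"hand":0.015,"slide":[0,0,0.002],"turn":0},{"hand":0.015,"slide":[0,0,0],"turn":0}]' 35
python3 - <<'E'
from h import *
go(.5758,.0956,.1285,-.12)
E
```

```text
t: 9.82
ee_pos: [0.5755, 0.0949, 0.2947]
tool_rot: [0.998, -0.06, -0.001, 0.0]
force: [0.8, -1.0, -1.4]
grip_width: 0.0244
grip_force: 35.0
t: 10.32
ee_pos: [0.5759, 0.095, 0.2865]
tool_rot: [0.998, -0.06, 0.0, -0.0]
force: [-2.1, -0.1, 6.1]
grip_width: 0.0243
grip_force: 35.0
t 10.32 g [0.576  0.095  0.1273] phi -0.1207 F [-2.1 -0.1  6.1] w 0.0243 gf 35.0
turn -0.04 slide before turn [-0.3 -0.5 -1.2] after [-0.3 -0.5 -1.2]
```

```bash
python3 -m creep '[{"hand":0.015,"slide":[0,0,-0.02],"turn":0},{"hand":0.015,"slide":[0,0,-0.025],"turn":0},{"hand":0.015,"slide":[0.009,0.035,0],"turn":0},{"hand":0.015,"slide":[0.009,0.034,0],"turn":0},{"hand":0.015,"slide":[0,0,0],"turn":0}]' 35
python3 -m creep '[{"hand":0.015,"slide":[0,0,0],"turn":0},{"hand":0.015,"slide":[0,0,0],"turn":0},{"hand":0.015,"slide":[0,0,0],"turn":0}]'
python3 - <<'E'
from h import *
go(.5855,.0245,.1065,-.12)
E
```

```text
t: 10.95
ee_pos: [0.5856, 0.0206, 0.3308]
tool_rot: [0.998, -0.063, 0.0, 0.001]
force: [-0.4, -0.2, -1.2]
grip_width: 0.024
grip_force: 35.0
t: 11.32
ee_pos: [0.5853, 0.0253, 0.3307]
tool_rot: [0.998, -0.06, -0.0, -0.0]
force: [-0.3, -0.6, -2.5]
grip_width: 0.0238
grip_force: 35.0
t 11.32 g [0.5853 0.0254 0.1715] phi -0.1191 F [-0.3 -0.6 -2.5] w 0.0238 gf 35.0
turn 0.05 slide before turn [ 0.3  0.8 65. ] after [ 0.3  0.8 65. ]
```

```bash
python3 -m creep '[{"hand":0.015,"slide":[0,0.0008,0.02],"turn":0},{"hand":0.015,"slide":[0,0,0.012],"turn":0},{"hand":0.015,"slide":[0,0,0.012],"turn":0},{"hand":0.015,"slide":[0,0,0],"turn":0},{"hand":0.015,"slide":[0,0,0],"turn":0}]' 35
python3 -m creep '[{"hand":0.015,"slide":[0,0,0.01],"turn":0},{"hand":0.015,"slide":[0,0,0.008],"turn":0},{"hand":0.015,"slide":[0,0,0.005],"turn":0},{"hand":0.015,"slide":[0,0,0],"turn":0},{"hand":0.015,"slide":[0,0,0],"turn":0}]' 35
python3 - <<'E'
from h import *
go(.5855,.0245,.1045,-.12)
E
```

```text
t: 11.95
ee_pos: [0.5855, 0.0236, 0.287]
tool_rot: [0.998, -0.06, 0.0, -0.0]
force: [-1.0, -0.8, -2.7]
grip_width: 0.0241
grip_force: 35.0
t: 12.58
ee_pos: [0.5855, 0.0235, 0.2649]
tool_rot: [0.998, -0.06, 0.001, -0.0]
force: [-2.8, -1.0, 12.0]
grip_width: 0.0237
grip_force: 35.0
t 12.57 g [0.5858 0.0235 0.1057] phi -0.1208 F [-2.8 -1.  12. ] w 0.0237 gf 35.0
turn -0.04 slide before turn [-0.4 -1.   1.2] after [-0.4 -1.   1.2]
```

```bash
python3 -m creep '[{"hand":0.015,"slide":[0,0,-0.02],"turn":0},{"hand":0.015,"slide":[0,0,-0.025],"turn":0},{"hand":0.015,"slide":[0,0,-0.022],"turn":0},{"hand":0.015,"slide":[0,0,0],"turn":0},{"hand":0.015,"slide":[-0.006,0.035,0],"turn":0}]' 35
python3 -m creep '[{"hand":0.015,"slide":[-0.006,0.034,0],"turn":0},{"hand":0.015,"slide":[0,0,0],"turn":0},{"hand":0.015,"slide":[0,0,0],"turn":0},{"hand":0.015,"slide":[0,0,0],"turn":0},{"hand":0.015,"slide":[0,0,0],"turn":0}]'
python3 - <<'E'
from h import *
go(.565,-.0436,.1275,-.12)
E
```

```text
t: 13.2
ee_pos: [0.5753, -0.0079, 0.3298]
tool_rot: [0.998, -0.058, -0.0, -0.001]
force: [0.5, -1.1, -2.4]
grip_width: 0.0237
grip_force: 35.0
t: 13.82
ee_pos: [0.5652, -0.0426, 0.3305]
tool_rot: [0.998, -0.06, -0.0, -0.0]
force: [0.1, -1.2, -1.3]
grip_width: 0.0237
grip_force: 35.0
t 13.82 g [ 0.5652 -0.0426  0.1713] phi -0.1193 F [ 0.1 -1.2 -1.3] w 0.0237 gf 35.0
turn 0.04 slide before turn [-0.1  1.  43.8] after [-0.1  1.  43.8]
```

```bash
python3 -m creep '[{"hand":0.015,"slide":[0,0.001,0.015],"turn":0},{"hand":0.015,"slide":[0,0,0.012],"turn":0},{"hand":0.015,"slide":[0,0,0.008],"turn":0},{"hand":0.015,"slide":[0,0,0],"turn":0}]' 35
python3 -m creep '[{"hand":0.015,"slide":[0,0,0.004],"turn":0},{"hand":0.015,"slide":[0,0,0.004],"turn":0},{"hand":0.015,"slide":[0,0,0.002],"turn":0},{"hand":0.015,"slide":[0,0,0.001],"turn":0},{"hand":0.015,"slide":[0,0,0],"turn":0}]' 35
python3 - <<'E'
from h import *
go(.565,-.0436,.1285,-.12)
E
```

```text
t: 14.32
ee_pos: [0.5646, -0.0445, 0.2947]
tool_rot: [0.998, -0.06, -0.001, 0.0]
force: [0.1, 0.1, -1.9]
grip_width: 0.024
grip_force: 35.0
t: 14.95
ee_pos: [0.5651, -0.0445, 0.2862]
tool_rot: [0.998, -0.06, 0.001, -0.0]
force: [-5.0, -0.6, 12.9]
grip_width: 0.0237
grip_force: 35.0
t 14.95 g [ 0.5653 -0.0445  0.127 ] phi -0.1208 F [-5.  -0.6 12.9] w 0.0237 gf 35.0
turn -0.04 slide before turn [-0.4 -0.9 -1.5] after [-0.4 -0.9 -1.5]
```

```bash
python3 -m creep '[{"hand":0.015,"slide":[0,0,-0.02],"turn":0},{"hand":0.015,"slide":[0,0,-0.026],"turn":0},{"hand":0.015,"slide":[0.003,0.048,0],"turn":0},{"hand":0.015,"slide":[0.003,0.05,0],"turn":0},{"hand":0.015,"slide":[0.003,0.045,0],"turn":0}]' 35
python3 -m creep '[{"hand":0.015,"slide":[0,0,0],"turn":0},{"hand":0.015,"slide":[0,0,0],"turn":0},{"hand":0.015,"slide":[0,0,0],"turn":0},{"hand":0.015,"slide":[0,0,0],"turn":0}]'
python3 - <<'E'
from h import *
go(.5578,-.188,.1275,-.12)
E
```

```text
t: 15.58
ee_pos: [0.5564, -0.1893, 0.331]
tool_rot: [0.998, -0.06, 0.0, 0.0]
force: [-0.1, -0.6, -1.5]
grip_width: 0.0239
grip_force: 35.0
t: 16.08
ee_pos: [0.5569, -0.1864, 0.3307]
tool_rot: [0.998, -0.059, -0.0, -0.0]
force: [0.4, 0.2, -2.0]
grip_width: 0.0242
grip_force: 35.0
t 16.07 g [ 0.5569 -0.1863  0.1715] phi -0.1188 F [ 0.4  0.2 -2. ] w 0.0242 gf 35.0
turn 0.07 slide before turn [ 1.1  1.6 44. ] after [ 1.1  1.6 44. ]
```

```bash
python3 -m creep '[{"hand":0.015,"slide":[0.001,0.0012,0.015],"turn":0},{"hand":0.015,"slide":[0,0,0.012],"turn":0},{"hand":0.015,"slide":[0,0,0.008],"turn":0},{"hand":0.015,"slide":[0,0,0],"turn":0}]' 35
python3 -m creep '[{"hand":0.015,"slide":[0,0,0.004],"turn":0},{"hand":0.015,"slide":[0,0,0.004],"turn":0},{"hand":0.015,"slide":[0,0,0.002],"turn":0},{"hand":0.015,"slide":[0,0,0.001],"turn":0},{"hand":0.015,"slide":[0,0,0],"turn":0}]' 35
python3 - <<'E'
from h import *
go(.5578,-.188,.1285,-.12)
E
```

```text
t: 16.58
ee_pos: [0.5573, -0.1888, 0.2947]
tool_rot: [0.998, -0.06, -0.001, -0.0]
force: [-0.2, 0.2, -0.6]
grip_width: 0.024
grip_force: 35.0
t: 17.2
ee_pos: [0.5575, -0.1889, 0.286]
tool_rot: [0.998, -0.06, 0.0, 0.0]
force: [-3.6, 1.0, 9.7]
grip_width: 0.0241
grip_force: 35.0
t 17.2 g [ 0.5576 -0.189   0.1268] phi -0.1208 F [-3.6  1.   9.7] w 0.0241 gf 35.0
turn -0.04 slide before turn [ 0.  -1.  -1.7] after [ 0.  -1.  -1.7]
```

```bash
python3 -m creep '[{"hand":0.015,"slide":[0,0,-0.02],"turn":0},{"hand":0.015,"slide":[0,0,-0.035],"turn":0},{"hand":0.015,"slide":[0,0,-0.025],"turn":0},{"hand":0.015,"slide":[-0.0035,0.045,0],"turn":0},{"hand":0.015,"slide":[-0.0035,0.045,0],"turn":0}]' 35
python3 -m creep '[{"hand":0.015,"slide":[-0.0035,0.045,0],"turn":0},{"hand":0.015,"slide":[-0.0035,0.042,0],"turn":0},{"hand":0.015,"slide":[0,0,0],"turn":0},{"hand":0.015,"slide":[0,0,0],"turn":0},{"hand":0.015,"slide":[0,0,0],"turn":0}]'
python3 - <<'E'
from h import *
go(.5227,-.3645,.1165,-.1207)
E
```

```text
t: 17.82
ee_pos: [0.5397, -0.2779, 0.3654]
tool_rot: [0.998, -0.059, 0.001, 0.0]
force: [-0.4, -1.0, -2.5]
grip_width: 0.0236
grip_force: 35.0
t: 18.45
ee_pos: [0.523, -0.3614, 0.3647]
tool_rot: [0.998, -0.059, 0.0, -0.0]
force: [0.4, 0.2, -2.2]
grip_width: 0.0238
grip_force: 35.0
t 18.45 g [ 0.523  -0.3613  0.2055] phi -0.1185 F [ 0.4  0.2 -2.2] w 0.0238 gf 35.0
turn 0.12 slide before turn [ 0.1  3.2 89. ] after [ 0.1  3.2 89. ]
```

```bash
python3 -m creep '[{"hand":0.015,"slide":[0,0.0025,0.025],"turn":0},{"hand":0.015,"slide":[0,0,0.005],"turn":0},{"hand":0.015,"slide":[0,0,0],"turn":0},{"hand":0.015,"slide":[0,0,0],"turn":0},{"hand":0.015,"slide":[0,0,0],"turn":0}]' 35
python3 - <<'E'
from h import *
go(.5227,-.3645,.1165,-.1207)
E
```

```text
t: 19.08
ee_pos: [0.5223, -0.3653, 0.3355]
tool_rot: [0.998, -0.06, 0.001, 0.0]
force: [-0.0, 0.2, -1.6]
grip_width: 0.024
grip_force: 35.0
t 19.07 g [ 0.5224 -0.3654  0.1763] phi -0.1204 F [-0.   0.2 -1.6] w 0.024 gf 35.0
turn 0.02 slide before turn [ 0.2 -1.  59.8] after [ 0.2 -1.  59.8]
```

```bash
python3 -m creep '[{"hand":0.015,"slide":[0,-0.001,0.015],"turn":0},{"hand":0.015,"slide":[0,0,0.015],"turn":0},{"hand":0.015,"slide":[0,0,0],"turn":0},{"hand":0.015,"slide":[0,0,0.012],"turn":0},{"hand":0.015,"slide":[0,0,0],"turn":0}]' 35
python3 -m creep '[{"hand":0.015,"slide":[0,0,0.01],"turn":0},{"hand":0.015,"slide":[0,0,0.005],"turn":0},{"hand":0.015,"slide":[0,0,0.003],"turn":0},{"hand":0.015,"slide":[0,0,0],"turn":0},{"hand":0.015,"slide":[0,0,0],"turn":0}]' 35
python3 - <<'E'
from h import *
go(.5227,-.3645,.1165,-.1207)
E
```

```text
t: 19.7
ee_pos: [0.5226, -0.3646, 0.2921]
tool_rot: [0.998, -0.06, 0.0, 0.0]
force: [2.2, -2.0, -2.8]
grip_width: 0.0238
grip_force: 35.0
t: 20.32
ee_pos: [0.5225, -0.3646, 0.2749]
tool_rot: [0.998, -0.06, 0.001, 0.0]
force: [5.1, -3.6, -2.3]
grip_width: 0.0238
grip_force: 35.0
t 20.32 g [ 0.5226 -0.3647  0.1157] phi -0.1206 F [ 5.1 -3.6 -2.3] w 0.0238 gf 35.0
turn 0.0 slide before turn [ 0.1 -0.2 -0.8] after [ 0.1 -0.2 -0.8]
```

```bash
python3 -m creep '[{"hand":0.05,"slide":[0,0,0],"turn":0},{"hand":0.07,"slide":[0,0,0],"turn":0},{"hand":0.07,"slide":[0,0,0],"turn":0},{"hand":0.07,"slide":[0,0,0],"turn":0},{"hand":0.07,"slide":[0,0,0],"turn":0}]' 35
python3 -m creep '[{"hand":0.07,"slide":[0,0,0],"turn":0},{"hand":0.07,"slide":[0,0,-0.03],"turn":0},{"hand":0.07,"slide":[0,0,-0.05],"turn":0},{"hand":0.07,"slide":[0,0,-0.05],"turn":0},{"hand":0.07,"slide":[0,0,0],"turn":0}]' 35
python3 - <<'E'
from h import *
p=bot.capture("scene")
go(.583,.169,.10,-1.65)
cv2.imwrite("pics/s3.png",cv2.resize(p["color"][130:250,70:330,::-1],None,fx=3,fy=3,interpolation=cv2.INTER_CUBIC))
E
```

```text
t: 20.95
ee_pos: [0.5221, -0.3643, 0.2747]
tool_rot: [0.998, -0.06, -0.0, -0.0]
force: [-0.7, -0.7, 0.9]
grip_width: 0.0678
grip_force: 0.0
t: 21.58
ee_pos: [0.523, -0.365, 0.4095]
tool_rot: [0.998, -0.06, 0.004, 0.002]
force: [-1.1, 0.1, -0.1]
grip_width: 0.07
grip_force: 0.0
t 21.62 g [ 0.523  -0.3649  0.2476] phi -0.1207 F [ 0.2  0.5 -0.7] w 0.0696 gf 0.0
turn 87.62 slide before turn [  -4.7 -537.3  147.6] after [-537.   -17.6  147.6]
```

View pics/s3.png

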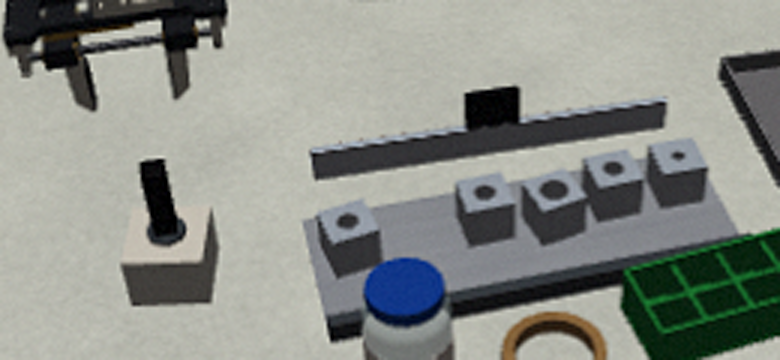

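Run:
```python
from h import *
p=bot.capture("top");g=cv2.cvtColor(p["color"],cv2.COLOR_RGB2GRAY)
for x,y in[(.580,.169),(.576,.0955),(.5855,.0245),(.565,-.0436),(.558,-.188)]:
    u,v=proj([x,y,.05],p)[0];u0,v0=round(u),round(v)
    a=cv2.resize(g[v0-7:v0+8,u0-7:u0+8],None,fx=8,fy=8,interpolation=cv2.INTER_CUBIC)
    face=np.percentile(a,75);m=(a<face-12).astype(np.uint8)
    n,l,st,ce=cv2.connectedComponentsWithStats(m)
    b=min(range(1,n),key=lambda i:np.hypot(*(ce[i]-60))+(1e3 if st[i,4]<200 else 0))
    uv=(np.array(ce[b])+.5)/8-.5+[u0-7,v0-7];print(np.round(unproj(uv,p,.05),4))
for d in masks("block_a",p,.2):
    print(np.round(d["centre"]),*[np.round(z,3) for z in fit("block_a",np.r_[unproj(d["centre"],p,.035),0],[(p,d["mask"])])])
print(np.round(pose()[0]["qpos"],2))
```

```text
[0.5808 0.1692]
[0.5758 0.0958]
[0.5853 0.025 ]
[ 0.5642 -0.0434]
[ 0.5571 -0.1883]
[322. 208.] [ 0.558 -0.188  0.066] 0.11
[210. 206.] [ 0.581  0.168 -0.054] 0.088
[255. 200.] [0.586 0.024 0.175] 0.242
[274. 209.] [ 0.562 -0.043 -0.027] 0.191
[229. 204.] [ 0.577  0.096 -0.088] 0.164
[ 0.51  0.45  0.02  1.54 -0.01  1.15 -1.16]
```

```bash
python3 -m creep '[{"hand":0.07,"slide":[0,-0.03,0],"turn":-10.5},{"hand":0.07,"slide":[0,0,0],"turn":-10.5},{"hand":0.07,"slide":[0,0,0],"turn":-10.5},{"hand":0.07,"slide":[0,0,0],"turn":-10.5},{"hand":0.07,"slide":[0,0,0],"turn":-10.5}]' 35
python3 -m creep '[{"hand":0.07,"slide":[0,0,0],"turn":-10.5},{"hand":0.07,"slide":[0,0,0],"turn":-10.5},{"hand":0.07,"slide":[0,0,0],"turn":-10.5},{"hand":0.07,"slide":[0,0,0],"turn":-8.3},{"hand":0.07,"slide":[0.05,0,0],"turn":0}]' 35
python3 -m creep '[{"hand":0.07,"slide":[0.055,0.003,0],"turn":0},{"hand":0.07,"slide":[0.055,0.003,0],"turn":0},{"hand":0.07,"slide":[0.055,0.003,0],"turn":0},{"hand":0.07,"slide":[0.055,0.003,0],"turn":0},{"hand":0.07,"slide":[0.055,0,0],"turn":0}]' 35
python3 -m creep '[{"hand":0.07,"slide":[0.055,0,0.02],"turn":0},{"hand":0.07,"slide":[0.055,0,0.03],"turn":0},{"hand":0.07,"slide":[0.055,0,0.03],"turn":0},{"hand":0.07,"slide":[0,0,0.03],"turn":0},{"hand":0.07,"slide":[0,0,0],"turn":0}]' 35
python3 -c "
from h import *
go(.5805,.1688,.035,1.5)"
```

```text
t: 22.35
ee_pos: [0.5254, -0.3344, 0.4029]
tool_rot: [0.921, 0.39, -0.001, -0.001]
force: [1.5, -0.1, -0.6]
grip_width: 0.0701
grip_force: 0.0
t: 22.98
ee_pos: [0.5284, -0.2883, 0.4023]
tool_rot: [0.737, 0.676, -0.001, -0.001]
force: [0.9, 0.7, -0.3]
grip_width: 0.0702
grip_force: 0.0
t: 23.6
ee_pos: [0.5635, -0.01, 0.4032]
tool_rot: [0.735, 0.678, -0.001, -0.001]
force: [-0.2, 0.6, -0.5]
grip_width: 0.0699
grip_force: 0.0
t: 24.22
ee_pos: [0.5757, 0.1524, 0.2914]
tool_rot: [0.734, 0.679, -0.003, -0.002]
force: [0.1, -0.6, 0.7]
grip_width: 0.0699
grip_force: 0.0
t 24.23 g [0.5746 0.1521 0.1322] phi 1.4918 F [ 0.1 -0.6  0.7] w 0.0699 gf 0.0
turn -0.47 slide before turn [17.1  4.6 97.2] after [17.1  4.7 97.2]
```

```bash
python3 -m creep '[{"hand":0.07,"slide":[0.015,0.004,0],"turn":0},{"hand":0.07,"slide":[0,0,0.02],"turn":0},{"hand":0.07,"slide":[0,0,0],"turn":0},{"hand":0.07,"slide":[0,0,0],"turn":0},{"hand":0.07,"slide":[0,0,0],"turn":0}]' 35
python3 -c "
from h import *
go(.5805,.1688,.035,1.5)"
```

```text
t: 24.85
ee_pos: [0.5827, 0.1672, 0.276]
tool_rot: [0.735, 0.678, 0.001, 0.0]
force: [0.8, 1.3, 0.1]
grip_width: 0.0698
grip_force: 0.0
t 24.85 g [0.5829 0.1673 0.1168] phi 1.4898 F [0.8 1.3 0.1] w 0.0698 gf 0.0
turn -0.58 slide before turn [ 1.3 -2.5 81.8] after [ 1.3 -2.5 81.8]
```

```bash
python3 -m creep '[{"hand":0.07,"slide":[0.0013,-0.0025,0.02],"turn":0},{"hand":0.07,"slide":[0,0,0.03],"turn":0},{"hand":0.07,"slide":[0,0,0.028],"turn":0},{"hand":0.07,"slide":[0,0,0],"turn":0},{"hand":0.045,"slide":[0,0,0],"turn":0}]' 25
python3 -m creep '[{"hand":0.04,"slide":[0,0,0],"turn":0},{"hand":0.04,"slide":[0,0,0],"turn":0},{"hand":0.04,"slide":[0,0,0],"turn":0},{"hand":0.04,"slide":[0,0,0],"turn":0}]' 25
python3 -c "
from h import *
go(.533,.309,.11,1.45)"
```

```text
t: 25.48
ee_pos: [0.5804, 0.169, 0.1981]
tool_rot: [0.735, 0.678, 0.001, 0.0]
force: [0.0, -0.8, -0.1]
grip_width: 0.0641
grip_force: 0.0
t: 25.98
ee_pos: [0.5802, 0.1689, 0.1981]
tool_rot: [0.735, 0.678, 0.001, 0.0]
force: [-1.8, -0.8, 7.1]
grip_width: 0.0501
grip_force: 24.9
t 25.98 g [0.5805 0.169  0.0389] phi 1.4901 F [-1.8 -0.8  7.1] w 0.0501 gf 24.9
turn 2.3 slide before turn [135.8 -58.6 -71.1] after [133.3 -64.  -71.1]
```

```bash
python3 -m creep '[{"hand":0.04,"slide":[0,0,-0.03],"turn":0},{"hand":0.04,"slide":[0,0,-0.03],"turn":0},{"hand":0.04,"slide":[0.04,-0.005,-0.01],"turn":0},{"hand":0.04,"slide":[0.045,-0.006,0],"turn":0},{"hand":0.04,"slide":[0.045,-0.006,0],"turn":0}]' 25
python3 -m creep '[{"hand":0.04,"slide":[0.045,-0.006,0],"turn":0},{"hand":0.04,"slide":[0,0,0],"turn":2.9},{"hand":0.04,"slide":[0,0,0],"turn":0},{"hand":0.04,"slide":[0,0,0],"turn":0}]' 25
python3 -c "
from h import *
go(.5716,.3462,.045,1.44)"
```

```text
t: 26.6
ee_pos: [0.5733, 0.3006, 0.2674]
tool_rot: [0.735, 0.678, 0.0, 0.0]
force: [0.2, 0.3, -2.3]
grip_width: 0.0498
grip_force: 24.9
t: 27.1
ee_pos: [0.5714, 0.344, 0.2668]
tool_rot: [0.752, 0.659, -0.0, 0.0]
force: [-0.2, 0.0, -2.3]
grip_width: 0.0501
grip_force: 24.9
t 27.1 g [0.5714 0.3438 0.1076] phi 1.4395 F [-0.2  0.  -2.3] w 0.0501 gf 24.9
turn -0.03 slide before turn [ 2.4 -0.1 62.6] after [ 2.4 -0.1 62.6]
```

```bash
python3 -m creep '[{"hand":0.04,"slide":[0.002,0,0.03],"turn":0},{"hand":0.04,"slide":[0,0,0.025],"turn":0},{"hand":0.04,"slide":[0,0,0.006],"turn":0},{"hand":0.04,"slide":[0,0,0],"turn":0},{"hand":0.04,"slide":[0,0,0],"turn":0}]' 25
python3 -m creep '[{"hand":0.062,"slide":[0,0,0.001],"turn":0},{"hand":0.062,"slide":[0,0,0],"turn":0},{"hand":0.062,"slide":[0,0,0],"turn":0},{"hand":0.062,"slide":[0,0,-0.03],"turn":0},{"hand":0.062,"slide":[0,0,-0.04],"turn":0}]' 25
python3 -c "
from h import *
go(.5855,.0245,.12,1.72)"
```

```text
t: 27.72
ee_pos: [0.5718, 0.3471, 0.2071]
tool_rot: [0.752, 0.659, 0.001, 0.0]
force: [-0.1, -0.3, -1.8]
grip_width: 0.0499
grip_force: 24.9
t: 28.35
ee_pos: [0.571, 0.3467, 0.2747]
tool_rot: [0.752, 0.659, -0.001, -0.0]
force: [0.7, 0.0, 0.2]
grip_width: 0.0617
grip_force: 0.0
t 28.35 g [0.5707 0.3465 0.1155] phi 1.4398 F [0.7 0.  0.2] w 0.0617 gf 0.0
turn -16.05 slide before turn [-317.3   56.7   -4.5] after [-320.6  -33.2   -4.5]
```

```bash
python3 -m creep '[{"hand":0.07,"slide":[0,0,0],"turn":-10},{"hand":0.07,"slide":[0,0,0],"turn":-4.4},{"hand":0.07,"slide":[-0.05,-0.004,-0.005],"turn":0},{"hand":0.07,"slide":[-0.055,-0.004,0],"turn":0},{"hand":0.07,"slide":[-0.055,-0.004,0],"turn":0}]' 25
python3 - <<'E'
from h import *
p=bot.capture("top");cv2.imwrite("pics/t4.png",cv2.resize(p["color"][155:275,110:410,::-1],None,fx=2.6,fy=2.6,interpolation=cv2.INTER_CUBIC))
go(.5855,.0245,.12,1.69)
E
```

```text
t: 28.98
ee_pos: [0.5786, 0.1852, 0.2801]
tool_rot: [0.663, 0.748, 0.0, 0.0]
force: [0.7, -0.9, -0.7]
grip_width: 0.0701
grip_force: 0.0
t 29.02 g [0.58   0.1747 0.1201] phi 1.6827 F [ 0.2 -9.1 -1.2] w 0.0701 gf 0.0
turn -0.42 slide before turn [-1.499e+02 -1.130e+01  1.000e-01] after [-1.498e+02 -1.240e+01  1.000e-01]
```

View pics/t4.png

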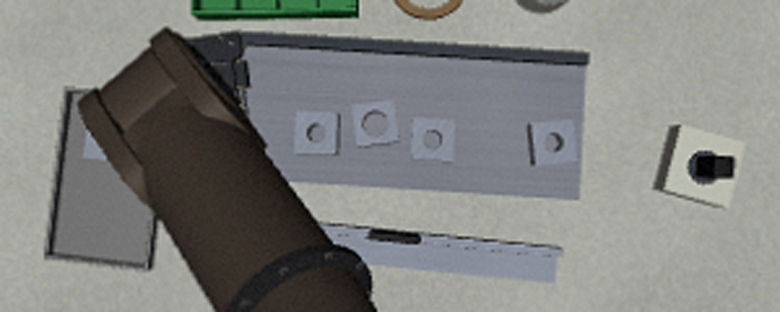

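```bash
python3 -m creep '[{"hand":0.07,"slide":[-0.05,-0.004,0],"turn":0},{"hand":0.07,"slide":[-0.055,-0.004,0],"turn":0},{"hand":0.07,"slide":[-0.045,-0.004,0],"turn":0},{"hand":0.07,"slide":[0,0,0],"turn":0},{"hand":0.07,"slide":[0,0,0],"turn":0}]' 25
python3 -m creep '[{"hand":0.07,"slide":[0,0,0],"turn":0},{"hand":0.07,"slide":[0,0,0],"turn":0}]' 25
python3 -c "
from h import *
go(.5855,.0245,.038,1.69)"
```

```text
t: 29.65
ee_pos: [0.5847, 0.0369, 0.2801]
tool_rot: [0.663, 0.748, 0.0, -0.0]
force: [-0.6, 0.6, -0.4]
grip_width: 0.07
grip_force: 0.0
t: 29.9
ee_pos: [0.5846, 0.0377, 0.2799]
tool_rot: [0.663, 0.749, 0.0, -0.0]
force: [-0.1, 0.9, 0.3]
grip_width: 0.07
grip_force: 0.0
t 29.9 g [0.5846 0.0377 0.1207] phi 1.693 F [-0.1  0.9  0.3] w 0.07 gf 0.0
turn 0.17 slide before turn [-13.2  -0.7  82.7] after [-13.2  -0.7  82.7]
```

```bash
python3 -m creep '[{"hand":0.07,"slide":[-0.013,-0.0005,0],"turn":0},{"hand":0.07,"slide":[0,0,0.025],"turn":0},{"hand":0.07,"slide":[0,0,0.03],"turn":0},{"hand":0.07,"slide":[0,0,0.027],"turn":0},{"hand":0.07,"slide":[0,0,0],"turn":0}]' 25
python3 -m creep '[{"hand":0.04,"slide":[0,0,0],"turn":0},{"hand":0.04,"slide":[0,0,0],"turn":0},{"hand":0.04,"slide":[0,0,0],"turn":0},{"hand":0.04,"slide":[0,0,0],"turn":0},{"hand":0.04,"slide":[0,0,0],"turn":0}]' 25
python3 -c "
from h import *
go(.4824,.3578,.12,1.69)"
```

```text
t: 30.52
ee_pos: [0.5849, 0.0224, 0.1961]
tool_rot: [0.663, 0.748, -0.002, -0.001]
force: [-0.5, 0.2, -0.6]
grip_width: 0.07
grip_force: 0.0
t: 31.15
ee_pos: [0.5859, 0.0233, 0.1989]
tool_rot: [0.663, 0.748, 0.0, 0.001]
force: [-1.8, 0.2, 6.5]
grip_width: 0.0498
grip_force: 25.0
t 31.15 g [0.5861 0.0232 0.0397] phi 1.6909 F [-1.8  0.2  6.5] w 0.0498 gf 25.0
turn 0.05 slide before turn [344.6 -62.9 -80.3] after [344.5 -63.2 -80.3]
```

```bash
python3 -m creep '[{"hand":0.04,"slide":[0,0,-0.03],"turn":0},{"hand":0.04,"slide":[0,0,-0.05],"turn":0},{"hand":0.04,"slide":[0.045,-0.009,0],"turn":0},{"hand":0.04,"slide":[0.05,-0.009,0],"turn":0},{"hand":0.04,"slide":[0.05,-0.009,0],"turn":0}]' 30
python3 -m creep '[{"hand":0.04,"slide":[0.05,-0.009,0],"turn":0},{"hand":0.04,"slide":[0.05,-0.009,0],"turn":0},{"hand":0.04,"slide":[0.05,-0.009,0],"turn":0},{"hand":0.04,"slide":[0.045,-0.009,0],"turn":0},{"hand":0.04,"slide":[0,0,0],"turn":10}]' 30
python3 -m creep '[{"hand":0.04,"slide":[0,0,0],"turn":4.4},{"hand":0.04,"slide":[0,0,0],"turn":0},{"hand":0.04,"slide":[0,0,0],"turn":0},{"hand":0.04,"slide":[0,0,0],"turn":0}]' 30
python3 -c "
from h import *
go(.4824,.3578,.0452,1.44)"
```

```text
t: 31.78
ee_pos: [0.541, 0.1652, 0.2783]
tool_rot: [0.664, 0.748, 0.0, 0.0]
force: [0.7, -0.1, -2.0]
grip_width: 0.05
grip_force: 30.0
t: 32.4
ee_pos: [0.4798, 0.3579, 0.2782]
tool_rot: [0.725, 0.689, 0.001, -0.002]
force: [0.1, -1.0, -2.6]
grip_width: 0.0498
grip_force: 30.0
t: 32.9
ee_pos: [0.4825, 0.3531, 0.2779]
tool_rot: [0.752, 0.659, -0.0, -0.0]
force: [-0.2, 0.3, -2.2]
grip_width: 0.0498
grip_force: 30.0
t 32.9 g [0.4825 0.3531 0.1187] phi 1.4403 F [-0.2  0.3 -2.2] w 0.0498 gf 30.0
turn 0.02 slide before turn [ 4.6 -0.7 73.5] after [ 4.6 -0.7 73.5]
```

```bash
python3 -m creep '[{"hand":0.04,"slide":[0.0046,-0.0007,0.03],"turn":0},{"hand":0.04,"slide":[0,0,0.03],"turn":0},{"hand":0.04,"slide":[0,0,0.0125],"turn":0},{"hand":0.04,"slide":[0,0,0],"turn":0},{"hand":0.04,"slide":[0,0,0],"turn":0}]' 30
python3 -m creep '[{"hand":0.06,"slide":[0,0,0],"turn":0},{"hand":0.06,"slide":[0,0,0],"turn":0},{"hand":0.06,"slide":[0,0,0],"turn":0},{"hand":0.06,"slide":[0,0,-0.03],"turn":0},{"hand":0.06,"slide":[0,0,-0.05],"turn":0}]' 25
python3 -c "
from h import *
go(.451,.004,.14,1.446)"
```

```text
t: 33.52
ee_pos: [0.4826, 0.3582, 0.206]
tool_rot: [0.752, 0.659, 0.001, -0.0]
force: [1.0, -1.0, -1.7]
grip_width: 0.0499
grip_force: 30.0
t: 34.15
ee_pos: [0.4819, 0.3575, 0.2848]
tool_rot: [0.752, 0.659, -0.002, -0.0]
force: [0.2, 1.0, 0.0]
grip_width: 0.0599
grip_force: 0.0
t 34.15 g [0.4814 0.3571 0.1256] phi 1.4398 F [0.2 1.  0. ] w 0.0599 gf 0.0
turn -0.35 slide before turn [-354.1   15.9  -14.4] after [-354.2   13.8  -14.4]
```

```bash
python3 -m creep '[{"hand":0.06,"slide":[-0.03,0,-0.025],"turn":0},{"hand":0.06,"slide":[-0.055,0.002,0],"turn":0},{"hand":0.06,"slide":[-0.055,0.003,0],"turn":0},{"hand":0.06,"slide":[-0.055,0.003,0],"turn":0},{"hand":0.06,"slide":[-0.055,0.003,0],"turn":0}]' 30
python3 -m creep '[{"hand":0.06,"slide":[-0.055,0.003,0],"turn":0},{"hand":0.06,"slide":[-0.045,0.002,0],"turn":0},{"hand":0.06,"slide":[0,0,0],"turn":0},{"hand":0.06,"slide":[0,0,0],"turn":0},{"hand":0.06,"slide":[0,0,0],"turn":0}]' 30
python3 - <<'E'
from h import *
go(.451,.004,.074,1.446)
p=bot.capture("top");cv2.imwrite("pics/t5.png",cv2.resize(p["color"][155:275,110:410,::-1],None,fx=2.6,fy=2.6,interpolation=cv2.INTER_CUBIC))
p=bot.capture("scene");cv2.imwrite("pics/s5.png",cv2.resize(p["color"][130:250,130:390,::-1],None,fx=3,fy=3,interpolation=cv2.INTER_CUBIC))
E
```

```text
t: 34.78
ee_pos: [0.4602, 0.107, 0.3106]
tool_rot: [0.752, 0.659, 0.0, 0.0]
force: [1.3, 0.0, -0.6]
grip_width: 0.0601
grip_force: 0.0
t: 35.4
ee_pos: [0.4526, 0.0102, 0.3105]
tool_rot: [0.751, 0.66, 0.0, -0.0]
force: [-1.1, 0.1, -0.4]
grip_width: 0.0598
grip_force: 0.0
t 35.4 g [0.4527 0.0103 0.1513] phi 1.4419 F [-1.1  0.1 -0.4] w 0.0598 gf 0.0
turn -0.24 slide before turn [-6.5 -0.8 77.3] after [-6.5 -0.9 77.3]
```

View pics/s5.png

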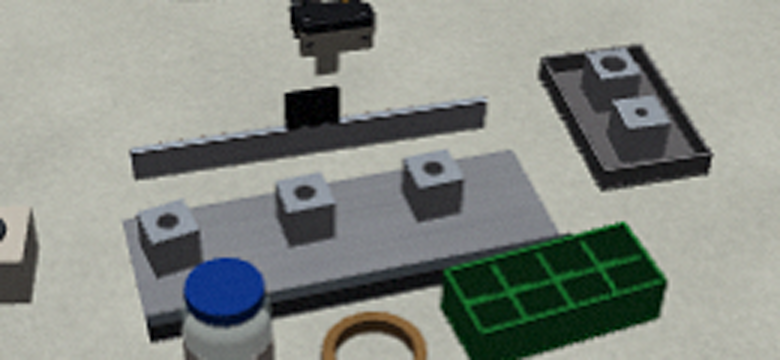

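View pics/t5.png

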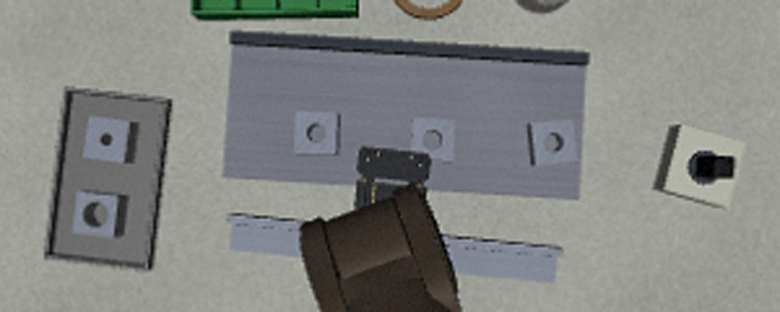

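```bash
python3 -m creep '[{"hand":0.06,"slide":[-0.006,-0.0008,0.02],"turn":0},{"hand":0.06,"slide":[0,0,0.03],"turn":0},{"hand":0.06,"slide":[0,0,0.026],"turn":0},{"hand":0.06,"slide":[0,0,0],"turn":0},{"hand":0.04,"slide":[0,0,0],"turn":0}]' 20
python3 -m creep '[{"hand":0.005,"slide":[0,0,0],"turn":0},{"hand":0.003,"slide":[0,0,0],"turn":0},{"hand":0.003,"slide":[0,0,0],"turn":0},{"hand":0.003,"slide":[0,0,0],"turn":0},{"hand":0.003,"slide":[0,0,0],"turn":0}]' 20
python3 -m creep '[{"hand":0.003,"slide":[0,0,0],"turn":0},{"hand":0.003,"slide":[0,0,0],"turn":0},{"hand":0.003,"slide":[0,0,0],"turn":0}]' 45
python3 -c "
from h import *
go(.451,.004,.074,1.446)"
```

```text
t: 36.12
ee_pos: [0.4512, 0.0036, 0.2351]
tool_rot: [0.752, 0.66, 0.0, 0.0]
force: [0.3, 0.4, 0.6]
grip_width: 0.0539
grip_force: 0.0
t: 36.75
ee_pos: [0.4507, 0.0031, 0.2344]
tool_rot: [0.752, 0.659, -0.0, 0.0]
force: [-0.3, -0.4, 2.4]
grip_width: 0.0096
grip_force: 20.0
t: 37.12
ee_pos: [0.4508, 0.003, 0.2344]
tool_rot: [0.752, 0.659, -0.0, 0.0]
force: [-0.6, -0.5, 3.4]
grip_width: 0.0096
grip_force: 45.0
t 37.12 g [0.4508 0.003  0.0752] phi 1.4397 F [-0.6 -0.5  3.4] w 0.0096 gf 45.0
turn -0.36 slide before turn [1.  0.1 1.2] after [1.  0.1 1.2]
```

Run:
```python
from h import *
p=bot.capture("top");g=cv2.cvtColor(p["color"],cv2.COLOR_RGB2GRAY).astype(float)
pts=[]
for u in range(204,332,3):
    c=g[150:192,u]
    i=int(np.argmin(c)); # dark rail
    lo=c[i];hi=np.median(c[i+5:i+12]);m=(lo+hi)/2
    j=i
    while c[j]<m:j+=1
    r=150+j-1+(m-c[j-1])/(c[j]-c[j-1]);pts.append(unproj([u,r],p,0))
pts=np.array(pts);k=np.polyfit(pts[:,1],pts[:,0],1);res=pts[:,0]-np.polyval(k,pts[:,1]);ok=abs(res)<.003
k=np.polyfit(pts[ok,1],pts[ok,0],1);print(ok.sum(),len(pts),"yaw",-np.arctan(k[0]),"x at y=0",k[1],np.abs(res[ok]).max(), pts[0],pts[-1])
d=masks("straightedge",p);print([np.round(fit("straightedge",[.451,.003,-.13],[(p,e["mask"])])[0],3) for e in d[:1]])
```

```text
Traceback (most recent call last):
TypeError: expected non-empty vector for x
```

Run:
```python
from h import *
p=bot.capture("top");g=cv2.cvtColor(cv2.imread("pics/top0.png"),cv2.COLOR_BGR2GRAY).astype(float)
pts=[]
for u in range(204,332,3):
    r0=int(167+.055*(u-199));c=g[r0:r0+16,u]
    i=int(np.argmin(c[:9]));lo=c[i];hi=np.median(c[-5:]);m=(lo+hi)/2
    j=i+1+int(np.argmax(c[i+1:]>=m))
    pts.append(unproj([u,r0+j-1+(m-c[j-1])/(c[j]-c[j-1])],p,0))
pts=np.array(pts);A=np.c_[pts[:,1],np.ones(len(pts))]
import scipy.optimize as so
r=so.least_squares(lambda k:A@k-pts[:,0],[.06,.67],loss="soft_l1",f_scale=.001)
print("yaw",-np.arctan(-r.x[0]),"x(y=0)",r.x[1],np.round(np.median(abs(r.fun)),4),"med raw",np.round((A@r.x-pts[:,0])[::4],4))
d=masks("straightedge",p);print([np.round(fit("straightedge",[.451,.003,-.13],[(p,e["mask"])])[0],3) for e in d[:1]])
```

```text
yaw 0.08754222583594164 x(y=0) 0.6723386270602416 0.0004 med raw [-0.0006 -0.0008  0.0002  0.0003 -0.0006 -0.0004  0.0004  0.0004 -0.0002
 -0.0003  0.0006]
[array([ 0.452,  0.007, -0.119])]
```

```bash
python3 -m creep '[{"hand":0.003,"slide":[0,0,-0.003],"turn":0},{"hand":0.003,"slide":[0,0,0],"turn":-2.5},{"hand":0.003,"slide":[-0.01,0.005,0],"turn":0},{"hand":0.003,"slide":[-0.01,0.015,0],"turn":0},{"hand":0.003,"slide":[0,0.015,0],"turn":0}]' 45
python3 -m creep '[{"hand":0.003,"slide":[0,0.015,0],"turn":0},{"hand":0.003,"slide":[0,0.015,0],"turn":0},{"hand":0.003,"slide":[0,0,0],"turn":0},{"hand":0.003,"slide":[0,0,0],"turn":0},{"hand":0.003,"slide":[0,0,0],"turn":0}]' 45
python3 - <<'E'
from h import *
go(.6148,-.008,.075,1.4833)
s,g,phi=pose();print("n",g[0]*.9962-.0874*g[1])
E
```

```text
t: 37.9
ee_pos: [0.4852, -0.0216, 0.2373]
tool_rot: [0.738, 0.675, -0.0, 0.0]
force: [0.2, -0.2, -3.7]
grip_width: 0.01
grip_force: 45.0
t: 38.52
ee_pos: [0.5133, -0.0224, 0.2373]
tool_rot: [0.737, 0.676, -0.0, -0.0]
force: [-0.3, 0.8, -4.5]
grip_width: 0.0098
grip_force: 45.0
t 38.52 g [ 0.5131 -0.0224  0.0781] phi 1.4836 F [-0.3  0.8 -4.5] w 0.0098 gf 45.0
turn 0.02 slide before turn [ 23.2 100.    3.1] after [ 23.3 100.    3.1]
n 0.5131532156429194
```

```bash
python3 -m creep '[{"hand":0.003,"slide":[0,0.01,0.0015],"turn":0},{"hand":0.003,"slide":[0,0.01,0],"turn":0},{"hand":0.003,"slide":[0,0.01,0],"turn":0},{"hand":0.003,"slide":[0,0.01,0],"turn":0},{"hand":0.003,"slide":[0,0.01,0],"turn":0}]' 45
python3 -m creep '[{"hand":0.003,"slide":[0,0.01,0],"turn":0},{"hand":0.003,"slide":[0,0.01,0],"turn":0},{"hand":0.003,"slide":[0,0.01,0],"turn":0},{"hand":0.003,"slide":[0,0.01,0],"turn":0},{"hand":0.003,"slide":[0,0,0],"turn":0}]' 45
python3 -m creep '[{"hand":0.003,"slide":[0,0.004,0],"turn":0},{"hand":0.003,"slide":[0,0.002,0],"turn":0},{"hand":0.003,"slide":[0,0,0],"turn":0},{"hand":0.003,"slide":[0,0,0],"turn":0}]' 45
python3 - <<'E'
from h import *
go(.6148,-.008,.075,1.4833)
s,g,phi=pose();print("n",g[0]*.9962-.0874*g[1])
p=bot.capture("top");cv2.imwrite("pics/t6.png",cv2.resize(p["color"][155:275,110:410,::-1],None,fx=2.6,fy=2.6,interpolation=cv2.INTER_CUBIC))
E
```

```text
t: 39.15
ee_pos: [0.564, -0.027, 0.2356]
tool_rot: [0.737, 0.675, -0.0, -0.0]
force: [-3.9, -0.5, -3.9]
grip_width: 0.0093
grip_force: 45.0
t: 39.78
ee_pos: [0.6048, -0.0305, 0.2361]
tool_rot: [0.737, 0.675, 0.001, 0.001]
force: [-0.9, -0.2, -3.4]
grip_width: 0.0101
grip_force: 45.0
t: 40.28
ee_pos: [0.6092, -0.0309, 0.2359]
tool_rot: [0.737, 0.676, -0.0, -0.0]
force: [-4.8, 0.4, -2.1]
grip_width: 0.0096
grip_force: 45.0
t 40.27 g [ 0.6092 -0.0309  0.0767] phi 1.4834 F [-4.8  0.4 -2.1] w 0.0096 gf 45.0
turn 0.0 slide before turn [23.3  3.6  1.7] after [23.3  3.6  1.7]
n 0.6095511614212509
```

View pics/t6.png

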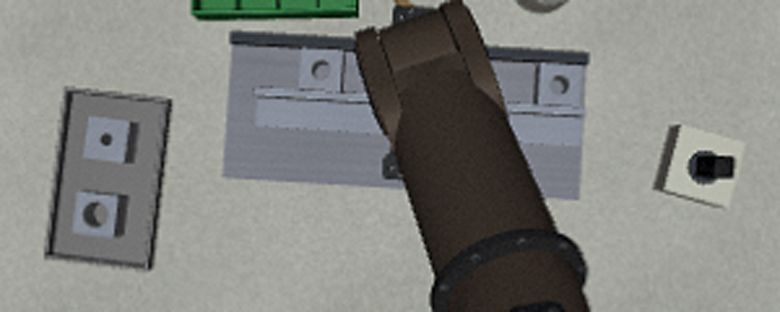

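```bash
python3 -m creep '[{"hand":0.003,"slide":[0,0.002,0],"turn":0},{"hand":0.003,"slide":[0,0.002,0],"turn":0},{"hand":0.003,"slide":[0,0,0],"turn":0},{"hand":0.003,"slide":[0,0,0],"turn":0}]' 45
python3 -m creep '[{"hand":0.003,"slide":[0,0.002,0],"turn":0},{"hand":0.003,"slide":[0,0.001,0],"turn":0},{"hand":0.003,"slide":[0,0,0],"turn":0},{"hand":0.003,"slide":[0,0,0],"turn":0}]' 45
python3 - <<'E'
from h import *
go(.6148,-.008,.075,1.4833)
s,g,phi=pose();print("n",g[0]*.9962-.0874*g[1])
E
```

```text
t: 40.83
ee_pos: [0.6133, -0.0313, 0.2358]
tool_rot: [0.737, 0.676, -0.0, -0.0]
force: [-4.5, 0.1, -1.3]
grip_width: 0.0098
grip_force: 45.0
t: 41.32
ee_pos: [0.6144, -0.0313, 0.2352]
tool_rot: [0.737, 0.676, -0.002, -0.002]
force: [-13.2, 0.9, 3.2]
grip_width: 0.0094
grip_force: 45.0
t 41.33 g [ 0.6135 -0.0313  0.076 ] phi 1.4838 F [-13.2   0.9   3.2] w 0.0094 gf 45.0
turn 0.03 slide before turn [23.4 -0.7  1. ] after [23.4 -0.7  1. ]
n 0.6138713320776739
```

```bash
python3 -m creep '[{"hand":0.003,"slide":[0,0.0015,0],"turn":0},{"hand":0.003,"slide":[0,0,0],"turn":0},{"hand":0.003,"slide":[0,0,0],"turn":0},{"hand":0.003,"slide":[0,0,0],"turn":0}]' 45
python3 - <<'E'
from h import *
go(.6148,-.008,.075,1.4833)
p=bot.capture("scene");cv2.imwrite("pics/s6.png",cv2.resize(p["color"][130:250,130:390,::-1],None,fx=3,fy=3,interpolation=cv2.INTER_CUBIC))
E
```

```text
t: 41.82
ee_pos: [0.615, -0.0312, 0.2349]
tool_rot: [0.737, 0.676, -0.003, -0.003]
force: [-17.5, 1.5, 5.7]
grip_width: 0.0096
grip_force: 45.0
t 41.83 g [ 0.6136 -0.0313  0.0758] phi 1.4839 F [-17.5   1.5   5.7] w 0.0096 gf 45.0
turn 0.04 slide before turn [23.3 -0.8  0.8] after [23.3 -0.8  0.8]
```

View pics/s6.png

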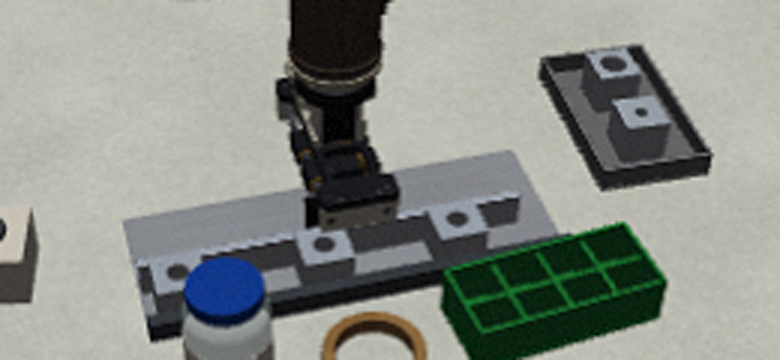

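```bash
python3 -m creep '[{"hand":0.003,"slide":[0,-0.006,0],"turn":0},{"hand":0.003,"slide":[0,-0.01,-0.001],"turn":0},{"hand":0.003,"slide":[0,-0.025,-0.001],"turn":0},{"hand":0.003,"slide":[0,-0.03,0],"turn":0},{"hand":0.003,"slide":[0,-0.03,0],"turn":0}]' 45
python3 -m creep '[{"hand":0.003,"slide":[0,-0.03,0],"turn":0},{"hand":0.003,"slide":[0,-0.025,0],"turn":0},{"hand":0.003,"slide":[0,-0.01,0],"turn":0},{"hand":0.003,"slide":[0,0,0],"turn":0},{"hand":0.003,"slide":[0,0,0.002],"turn":0}]' 45
python3 -m creep '[{"hand":0.003,"slide":[0,0,0.001],"turn":0},{"hand":0.003,"slide":[0,0,0],"turn":0},{"hand":0.003,"slide":[0,0,0],"turn":0}]' 45
python3 - <<'E'
from h import *
go(.451,-.03,.0752,1.4833)
E
```

```text
t: 42.5
ee_pos: [0.5168, -0.0228, 0.2383]
tool_rot: [0.737, 0.675, 0.001, 0.001]
force: [0.2, 0.3, -3.8]
grip_width: 0.0099
grip_force: 45.0
t: 43.12
ee_pos: [0.4539, -0.0172, 0.2362]
tool_rot: [0.737, 0.675, 0.001, 0.001]
force: [0.2, -0.6, -3.6]
grip_width: 0.01
grip_force: 45.0
t: 43.5
ee_pos: [0.4527, -0.0171, 0.2348]
tool_rot: [0.737, 0.676, -0.0, -0.0]
force: [-0.0, -0.3, -5.0]
grip_width: 0.0096
grip_force: 45.0
t 43.5 g [ 0.4527 -0.0171  0.0756] phi 1.4833 F [-0.  -0.3 -5. ] w 0.0096 gf 45.0
turn -0.0 slide before turn [-13.   -0.6   0.4] after [-13.   -0.6   0.4]
```

Still carried (−5 N); lower until it rests, then release.

```bash
python3 -m creep '[{"hand":0.003,"slide":[0,0,0.0008],"turn":0},{"hand":0.003,"slide":[0,0,0.0007],"turn":0},{"hand":0.003,"slide":[0,0,0],"turn":0},{"hand":0.003,"slide":[0,0,0],"turn":0}]' 45
python3 -m creep '[{"hand":0.012,"slide":[0,0,0],"turn":0},{"hand":0.03,"slide":[0,0,0],"turn":0},{"hand":0.05,"slide":[0,0,0],"turn":0},{"hand":0.05,"slide":[0,0,0],"turn":0},{"hand":0.05,"slide":[0,0,0],"turn":0}]' 20
python3 -m creep '[{"hand":0.05,"slide":[0,0,0],"turn":0},{"hand":0.05,"slide":[0,0,-0.03],"turn":0},{"hand":0.05,"slide":[0,0,-0.05],"turn":0},{"hand":0.05,"slide":[0,0,-0.05],"turn":0},{"hand":0.05,"slide":[0,0,-0.04],"turn":0}]' 20
python3 -m creep '[{"hand":0.05,"slide":[-0.05,0,0],"turn":0},{"hand":0.05,"slide":[-0.05,-0.03,0],"turn":0},{"hand":0.05,"slide":[-0.05,-0.03,0],"turn":0},{"hand":0.05,"slide":[-0.05,-0.02,0],"turn":0},{"hand":0.05,"slide":[-0.05,0,0],"turn":0}]' 20
python3 -m creep '[{"hand":0.05,"slide":[-0.05,0,0],"turn":0},{"hand":0.05,"slide":[-0.05,0,0],"turn":0},{"hand":0.05,"slide":[0,0,0],"turn":0},{"hand":0.05,"slide":[0,0,0],"turn":0}]' 20
python3 - <<'E'
from h import *
go(.451,-.03,.0752,1.4833)
p=bot.capture("top");cv2.imwrite("pics/t7.png",cv2.resize(p["color"][125:275,110:410,::-1],None,fx=2.6,fy=2.6,interpolation=cv2.INTER_CUBIC))
d=masks("straightedge",p)
print([np.round(fit("straightedge",[.452,-.017,-.0875],[(p,e["mask"])]) [0],3) for e in d[:1]])
for d in masks("block_a",p,.2):
    q=fit("block_a",np.r_[unproj(d["centre"],p,.035),-.08],[(p,d["mask"])])[0];print(np.round(q,3),"plate x",round(q[0]*.9962-.0874*q[1]-.5948,4))
E
```

```text
t: 44.0
ee_pos: [0.4527, -0.017, 0.2344]
tool_rot: [0.737, 0.675, 0.0, 0.001]
force: [-4.5, 0.4, 14.1]
grip_width: 0.0097
grip_force: 45.0
t: 44.62
ee_pos: [0.4526, -0.0171, 0.2333]
tool_rot: [0.737, 0.676, -0.0, -0.0]
force: [0.3, 0.3, -0.7]
grip_width: 0.0468
grip_force: 0.0
t: 45.25
ee_pos: [0.4525, -0.017, 0.4054]
tool_rot: [0.737, 0.676, 0.0, 0.0]
force: [1.1, -0.8, -0.2]
grip_width: 0.0496
grip_force: 0.0
t: 45.88
ee_pos: [0.3492, -0.2604, 0.4037]
tool_rot: [0.738, 0.675, -0.0, 0.0]
force: [1.1, 0.1, 0.5]
grip_width: 0.05
grip_force: 0.0
t: 46.38
ee_pos: [0.3424, -0.3582, 0.4031]
tool_rot: [0.737, 0.676, 0.0, -0.0]
force: [-0.1, 0.7, -1.0]
grip_width: 0.05
grip_force: 0.0
t 46.38 g [ 0.3423 -0.358   0.2439] phi 1.4834 F [-0.1  0.7 -1. ] w 0.05 gf 0.0
turn 0.01 slide before turn [336.3  79.7 168.7] after [336.3  79.6 168.7]
[array([ 0.453, -0.017, -0.089])]
[ 0.573  0.347 -0.146] plate x -0.0539
[ 0.483  0.363 -0.116] plate x -0.1453
[ 0.629 -0.196  0.043] plate x 0.0487
[ 0.655  0.088 -0.136] plate x 0.0502
[ 0.643 -0.051 -0.131] plate x 0.0506
[ 0.524 -0.383 -0.032] plate x -0.0396
```

View pics/t7.png

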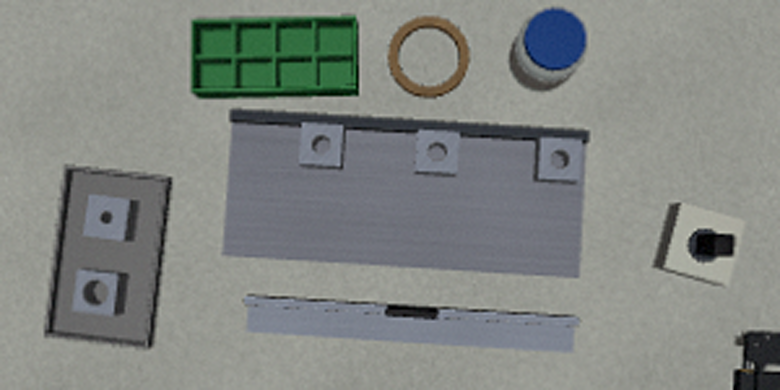

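The picture shows three blocks flush on the rail (crop x≈321, 437 and 558), two blocks in the tray, the gauge seated in its stand and the straightedge in front of the plate.

```bash
python3 -c "
from workcell import bot
print(bot.job_done())"
```

```text
the job is handed in; nothing more can be done
None
```

I handed the job in at about 46 s with every step carried out, but the hand-in gave no verdict: from the left, blocks 1 (too tight) and 3 (too wide) are on the tray floor, the three right blocks are against the rail, and the gauge and straightedge are back in place.

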